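# Fold the guard arm and draw junction boxes from the chute

### The arm

A 6-joint arm with a two-finger parallel gripper is mounted at the origin on the work surface. World frame = base frame: x ahead of the robot, y to its left, z up, the work surface at z = 0. Lengths are in m, angles in rad, forces in N, time in s.
With the tool pointing down it reaches from about 0.4 to 0.925 m from the base axis. Payload 3.4 kg.
Tool frame: the origin (TCP) lies at the very end of the fingers, on their centre line; the grasp point (between the pads) lies env.grasp_offset behind it (env.grasp_offset is the distance from the TCP to the grasp point, in m); z points along the fingers, y is the line along which they close (so a half turn about z gives the same grasp; the last joint's range is limited). The gripper opens to 85 mm and grips with 20 to 120 N. Pads are 22 mm wide; open, the fingers measure 114 mm over their backs; the gripper's body (76 mm by 85 mm) begins 54 mm behind the grasp point. The pads swing forward as they close: fully open they stand 13 mm farther back than shut.
Start: joints at [1.135, 0.307, 1.506, -0, 1.328, -0.073], TCP at [0.204, 0.538, 0.231] pointing down, gripper open.
Joint ranges: [-3.12, 3.12], [-1.05, 2.28], [0.14, 2.33], [-1.42, 4.57], [0.1, 2.73], [-2.68, 2.68]. Speed limits (rad/s): [2.57, 2.57, 3.14, 3.14, 3.14, 3.14].

### API

Orientations are given as [roll, pitch, yaw] about the fixed x, y, z axes, in that order (R = Rz(yaw) Ry(pitch) Rx(roll)).
In Python, from rig import env, eyes, order gives the robot as it stands. The module is installed in compiled form; this text tells all that it offers.
- The arm moves only by the tool send_rows, never from a script. Its argument "increments" is text: rows parted by semicolons, each of 5 numbers parted by spaces: the gripper command: -1 is fully open, 1 is shut, values between are in proportion, then the shift along the tool's x, y, z each as a share of 50 cm, from -1 to 1, then the turn about the tool's z as a share of pi rad, from -1 to 1. In form: gripper tx ty tz yaw; .... A call has exactly 10 rows; each row is the pose to reach, as a shift and turn from the pose commanded when the call began, along the tool's axes at that moment, turning the shorter way round; what a row does not reach only later rows make up. A row lasts 1/8 s, in which the tool goes at most 62.5 mm and 10.7 degrees, less where a joint would pass 70% of its speed; a pose out of reach is approached as far as the arm can. A call with a number of a shift or a turn outside -1 to 1 is refused whole. A call with a gripper value outside its range is refused whole. The fingers move at their own pace and stop on an object; "squeeze" is the grip in N (left out, the last holds). Time passes only in rows, so rows that repeat a pose let the fingers close, or fill a call up. It gives the time, the measured TCP pose, the force, the opening and the grip force at its end, in the units of the state.
- env.sense(): the state, without advancing time (a new reading comes with each control period).
- eyes.get_image(name): name is "scene" or "top" or "wrist"; returns a dict with "frame" (480x640x3 uint8, blue, green, red), "camera_matrix" (3x3 intrinsics, pixels), "T" (4x4, takes a point from camera to world coordinates); the wrist camera has in their place "mount" (4x4, takes a point from camera to tool coordinates, whose origin is the TCP and whose axes are the flange's). Camera axes: x right, y up, looking along -z (the intrinsics and any distortion apply to the point x, -y, -z); pixel columns grow to the right and rows downward; lengths in m; the calibration is good to about 2 mm. The wrist camera is an equidistant fisheye: a pixel r from the principal point sees the ray r / f radians off the axis. A picture is of the moment at which its call begins: read the wrist's pose just before it. There is no depth.
- order.job_done(): hands the job in; it is judged then, once.
Trained networks look in the newest picture that a camera, given by its name, has taken for a name from the list of things; names that differ only in an ending like _2 or _b are one class to them, and where a whole thing is asked for, a point or a joint stands for the part that bears it (a point fixed in the world has none). Each returns a list of dicts, best first, with "score" (0 to 1); they miss things now and then, are a little off and sometimes report something else, mostly with a low value. They report only what shows in the picture. A call takes as long as a camera call. They do not tell look-alikes from the thing itself.
- eyes.recognise(camera, name): "centre" ([column, row] in pixels, amid what is visible of it).
- eyes.silhouettes(camera, name): "mask" (480x640 bool, what is visible of it) and "centre" ([column, row] in pixels, amid what is visible of it).
The state is a dict: "time_s": time; "joints": joint angles; "qvel": joint speeds; "joint_torque": joint torques, N m; "tcp_pos": TCP position; "eef_rot": TCP orientation; "force": force on the tool from outside, world axes, zero at the start; "ft_torque": the same for the moment, N m; "gripper_width": finger opening in m; "grasp_force": force on a finger pad.
Only numpy, scipy, OpenCV 4.12 (cv2) and the standard library are available. Lean on these libraries where they do the work, as an engineer would, in place of code of your own. Each camera call takes 0.05 s, during which the arm holds its last target. There are 200 camera calls.

### The job

Fold the yellow guard arm out of the bay one leaf at a time: first the short end leaf right back onto the middle leaf, then the middle leaf right back onto the long one, and then swing the folded arm round to its stop beside the chute. Now push the tub under the chute's mouth against the flap so that it opens, catch all the junction boxes that slide out, and bring the tub back onto its painted outline, handle as drawn, leaving the flap shut. Put the junction boxes that lie about on the bench into the tub as well, and leave all other things where they are.

Things in the scene. Friction and masses are not known exactly. Their poses are not given: they have to be found in the camera images.
- chute: fixed aluminium chute on yellow legs. Origin on the bench below the middle of its mouth edge; own +x points uphill, away from the mouth; the tub is pushed in along +x. Polished floor from the mouth edge (x = 0, 135 mm up) rising at 22 degrees for 250 mm, walls 50 mm high, 64 mm wide over all; legs 104 mm apart over their outsides, feet 120 mm wide, at x = 100 and 215 mm
- mouth (a point): middle of the chute's mouth edge, 135 mm above the bench
- flap (a joint): polished dark steel plate, 72 mm wide, 25 to 155 mm above the bench, front face 7 mm in front of the mouth edge, holding the boxes back; hinged 57 mm behind its face, 120 mm up. 0 = shut (sprung), 0.85 rad = stop. Pushed along the chute's +x by the tub's rim (3 to 8 N, 20 to 32 mm) it swings; from about 0.46 rad its top is below the chute's floor and boxes slide out; released, it springs shut
- post_axis (a point): dark fixed post, 26 mm thick, foot 52 mm, carrying the guard arm across the bay: three flat yellow leaves, 28 x 8 mm, hinged end to end like a folding rule, long leaf lowest (40 to 48 mm up), middle leaf above (50 to 58), end leaf on top (60 to 68); they stay where left and fold flat over one another. Point: axis of the first hinge, 112 mm up
- knobA_top (a point): round black rubber knob, 18 mm thick, gripped 70 to 112 mm above the bench, turning freely on its pin at the outer end of the long leaf, 140 mm from the post_axis axis; it is also the hinge pin of the middle leaf. Point: its top centre, 112 mm up
- knobB_top (a point): the same kind of knob at the outer end of the middle leaf, 110 mm from knobA; also the hinge pin of the end leaf. Point: its top centre, 112 mm up
- knobC_top (a point): the same kind of knob at the outer end of the end leaf, 66 mm from knobB. Point: its top centre, 112 mm up
- leafA (a joint): long leaf on the post: 0 = across the bay (roughly square to the chute), growing counter-clockwise seen from above; 1.571 = stop, pointing away from the robot, roughly along the chute and beside it. Friction 0.7 N m
- leafB (a joint): middle leaf on the long leaf: 0 = in line with it, growing clockwise seen from above; 3.14 = stop, folded back right over the long leaf. Friction 0.3 N m
- leafC (a joint): end leaf on the middle leaf: 0 = in line with it, growing clockwise seen from above; 3.14 = stop, folded back right over the middle leaf. Friction 0.07 N m
- tub: loose grey open tub, 178 x 178 x 65 mm high outside (own x, y, z), walls and floor 4 mm, about 0.4 kg, with a black bar handle, 20 mm wide and 18 mm high, sticking out 77 mm along its own -x (43 to 61 mm above the bench). Its smooth underside slides easily on the bench. Origin: centre of its underside
- tub_handle (a point): grip point in the middle of the bar handle, 125 mm along own -x from the tub's origin, 52 mm up
- outline: white painted outline on the bench, flat, the tub's place: a rectangle of 200 x 200 mm outside with two short lines for the handle. Origin and axes as for the tub standing exactly in it (handle along own -x)
- chute_box1: a blue junction box with a grey cover, a solid block 60 x 42 x 36 mm (own x, y, z), 80 g; the origin is its centre; at the start it lies in the chute behind the flap
- chute_box2: a blue junction box with a grey cover, a solid block 60 x 42 x 36 mm (own x, y, z), 80 g; the origin is its centre; at the start it lies in the chute behind the flap
- chute_box3: a blue junction box with a grey cover, a solid block 60 x 42 x 36 mm (own x, y, z), 80 g; the origin is its centre; may be absent; at the start it lies in the chute behind the flap
- stray_box1: a blue junction box with a grey cover, a solid block 60 x 42 x 36 mm (own x, y, z), 80 g; the origin is its centre; may be absent; at the start it lies on the bench to the robot's left
- stray_box2: a blue junction box with a grey cover, a solid block 60 x 42 x 36 mm (own x, y, z), 80 g; the origin is its centre; may be absent; at the start it lies on the bench to the robot's left
- stray_box3: a blue junction box with a grey cover, a solid block 60 x 42 x 36 mm (own x, y, z), 80 g; the origin is its centre; may be absent; at the start it lies on the bench to the robot's left
- tape_measure: black and yellow tape measure, 70 x 45 x 66 mm high; bystander, loose; origin under its middle
- round_box: open blue round ring-shaped box, 100 mm across, 45 mm high; not a junction box of this job; bystander, loose; origin under its middle
- screw_carton: cardboard carton, 110 x 80 x 60 mm high; bystander, loose; origin under its middle
- drill: yellow and black cordless drill standing on its battery, 220 mm high; bystander, loose; origin under its middle
- suction_lifter: black lifter with two suction cups of 120 mm and a bar handle, 280 mm long, 75 mm high; bystander, loose; origin under its middle
There are look-alikes about, which are no part of the job. What is shaped like the stray_box1 but red or turquoise is not meant.

How it is judged:
On the way, in this order (a step that is already met when the one before it is completed fails the run):
1. the end leaf is folded back onto the middle leaf while the middle and long leaves still stand across the bay (value of joint leafC above 2.85 rad and value of joint leafB below 1.3 rad and value of joint leafA below 0.6 rad), for 0.2 s.
2. the middle leaf, with the end leaf on it, is folded back onto the long leaf, which still stands across the bay (value of joint leafC above 2.75 rad and value of joint leafB above 2.85 rad and value of joint leafA below 1 rad), for 0.2 s.
3. the folded packet is swung round to its far stop beside the chute (value of joint each of leafC, leafB above 2.75 rad and value of joint leafA above 1.42 rad), for 0.2 s.
4. the flap is pushed open with the tub under the chute's mouth (value of joint flap above 0.4 rad and x of mouth in the frame of tub between -0.085 and 0.085 m and y of mouth in the frame of tub between -0.085 and 0.085 m and height (world z) of tub below 0.04 m), for 0.05 s.
At the end, for the whole second after the job is handed in: Middle and end leaf within 0.39 rad and long leaf within 0.15 rad of their stops; flap below 0.1 rad; tub flat on the bench within 30 mm and 0.2 rad of its outline, handle on the drawn side; every box at rest in the tub, heaped or not, centre within its walls and under 105 mm above its underside (all of step 3 and value of joint flap below 0.1 rad and horizontal distance between tub and outline below 0.03 m and angle between the x axis of tub and the x axis of outline, either way round below 0.2 rad and x of tub_handle in the frame of outline below -0.08 m and height (world z) of tub below 0.006 m and angle between tub's own z axis and vertical below 0.06 rad and linear speed of tub below 0.02 m/s and x of chute_box1 in the frame of tub between -0.085 and 0.085 m and y of chute_box1 in the frame of tub between -0.085 and 0.085 m and z of chute_box1 in the frame of tub between 0.01 and 0.105 m and linear speed of each of chute_box1, chute_box2, chute_box3, stray_box1, stray_box2, stray_box3 below 0.03 m/s and x of chute_box2 in the frame of tub between -0.085 and 0.085 m and y of chute_box2 in the frame of tub between -0.085 and 0.085 m and z of chute_box2 in the frame of tub between 0.01 and 0.105 m and x of chute_box3 in the frame of tub between -0.085 and 0.085 m and y of chute_box3 in the frame of tub between -0.085 and 0.085 m and z of chute_box3 in the frame of tub between 0.01 and 0.105 m and x of stray_box1 in the frame of tub between -0.085 and 0.085 m and y of stray_box1 in the frame of tub between -0.085 and 0.085 m and z of stray_box1 in the frame of tub between 0.01 and 0.105 m and x of stray_box2 in the frame of tub between -0.085 and 0.085 m and y of stray_box2 in the frame of tub between -0.085 and 0.085 m and z of stray_box2 in the frame of tub between 0.01 and 0.105 m and x of stray_box3 in the frame of tub between -0.085 and 0.085 m and y of stray_box3 in the frame of tub between -0.085 and 0.085 m and z of stray_box3 in the frame of tub between 0.01 and 0.105 m); the robot touches nothing.
It fails at once if a bystander (tape measure) is shifted by more than 60 mm (distance of tape_measure from where it was at the start of the episode above 0.06 m).
It fails at once if a bystander (round box) is shifted by more than 60 mm (distance of round_box from where it was at the start of the episode above 0.06 m).
It fails at once if a bystander (screw carton) is shifted by more than 60 mm (distance of screw_carton from where it was at the start of the episode above 0.06 m).
It fails at once if a bystander (drill) is shifted by more than 60 mm (distance of drill from where it was at the start of the episode above 0.06 m).
It fails at once if a bystander (suction lifter) is shifted by more than 60 mm (distance of suction_lifter from where it was at the start of the episode above 0.06 m).
Of chute_box3, stray_box1, stray_box2, stray_box3 only 2 to 4 are there at a start; the rules pass over those that are not, and their reading is None.
At some moment in a run one of stray_box1, stray_box2, stray_box3, tub may be knocked a few centimetres aside while the robot is not near it.
Once in a run the grip may slacken for a moment while it holds something.
It also fails if it takes over 210 s, if anything falls off the work surface, if the arm or the gripper's body presses on something with over 40 N, if the wrist force passes 120 N, or if a joint passes its speed limit or range.

## Working session

There is one attempt and no reset: what is moved stays moved. The work goes in short steps, Python scripts to look and compute and a tool call to move; the robot and the scene stay as the last step left them, time stands still between calls to the robot, and variables do not carry over. Pictures are saved under pics/ and viewed, at most 14 in all, crops included, and the job is handed in when it is done.

Besides the shell and the picture viewer there is one more tool, called after "Request:" as name(argument=value, ...) on one line, values as JSON. send_rows: Moves the arm, as the interface text tells. Shift numbers are shares of 50 cm and turn numbers shares of pi rad, none past 1 either way. Its arguments: {"type":"object","properties":{"increments":{"type":"string"},"squeeze":{"type":"number"}},"required":["increments"]}

```bash
mkdir -p pics
cat > h.py <<'E'
import numpy as np, cv2
from rig import env, eyes, order
from scipy.spatial.transform import Rotation as R
def pix2world(im,uv,z):
    K=np.array(im["camera_matrix"]);T=np.array(im["T"])
    d=np.linalg.inv(K)@np.array([uv[0],uv[1],1.]); d=T[:3,:3]@np.array([d[0],-d[1],-d[2]])
    o=T[:3,3]; return o+d*(z-o[2])/d[2]
def world2pix(im,p):
    K=np.array(im["camera_matrix"]);T=np.array(im["T"])
    c=T[:3,:3].T@(np.array(p)-T[:3,3]); q=K@np.array([c[0],-c[1],-c[2]]); return q[:2]/q[2]
def state():
    s=env.sense(); print("t",round(s["time_s"],2),"tcp",np.round(s["tcp_pos"],4),"rpy",np.round(s["eef_rot"],3),"F",np.round(s["force"],1),"w",round(s["gripper_width"],4),"g",round(s["grasp_force"],1),"J",np.round(s["joints"],2)); return s
def rel(p,yaw=None):
    "shares for moving TCP to world p; prints tx ty tz"
    s=env.sense(); Rm=R.from_euler("xyz",s["eef_rot"]).as_matrix()
    print("shares",np.round(Rm.T@(np.array(p)-s["tcp_pos"])/0.5,4))
E
python3 - <<'E'
from h import *
print(env.grasp_offset); s=state()
for n in ("top","scene"):
    im=eyes.get_image(n); cv2.imwrite(f"pics/{n}0.png",im["frame"]); print(n,np.round(im["T"],3).tolist(),im["frame"].shape, np.round(im["camera_matrix"],1).tolist())
    H=dict(chute=.15,mouth=.135,post_axis=.112,knobA_top=.112,knobB_top=.112,knobC_top=.112,tub=.065,tub_handle=.061,outline=0,chute_box1=.17,stray_box1=.036,tape_measure=.066,round_box=.045,screw_carton=.06,drill=.22,suction_lifter=.075)
    for k,z in H.items():
        for r in eyes.recognise(n,k)[:6]:
            print(n,k,round(r["score"],2),np.round(r["centre"]),np.round(pix2world(im,r["centre"],z),3))
E
```

```text
0.0187
t 0.0 tcp [0.2038 0.5369 0.2304] rpy [-3.139 -0.     2.779] F [-0.3 -0.2 -0.4] w 0.0851 g 0.0 J [ 1.13  0.31  1.51 -0.    1.33 -0.07]
top [[0.025, 0.998, -0.062, 0.465], [-1.0, 0.024, -0.011, 0.152], [-0.01, 0.062, 0.998, 1.584], [0.0, 0.0, 0.0, 1.0]] (480, 640, 3) [[445.6, 0.0, 314.8], [0.0, 445.6, 240.4], [0.0, 0.0, 1.0]]
top chute 0.58 [381. 162.] [ 0.813 -0.041  0.15 ]
top mouth 0.93 [382. 156.] [ 0.836 -0.047  0.135]
top post_axis 0.69 [364. 253.] [0.518 0.003 0.112]
top post_axis 0.34 [467. 273.] [ 0.46  -0.334  0.112]
top post_axis 0.33 [381. 162.] [ 0.825 -0.046  0.112]
top knobA_top 0.73 [366. 253.] [ 0.519 -0.002  0.112]
top knobB_top 0.77 [393. 255.] [ 0.514 -0.092  0.112]
top knobC_top 0.35 [365. 253.] [0.519 0.    0.112]
top tub 0.71 [486. 247.] [ 0.55  -0.414  0.065]
top tub 0.56 [234. 255.] [0.501 0.442 0.065]
top tub_handle 0.86 [487. 249.] [ 0.543 -0.42   0.061]
top outline 0.56 [464. 272.] [ 0.465 -0.362  0.   ]
top chute_box1 0.66 [387. 183.] [ 0.742 -0.06   0.17 ]
top chute_box1 0.49 [384. 201.] [ 0.684 -0.05   0.17 ]
top stray_box1 0.77 [269. 275.] [0.438 
[... 1714 characters left out ...]
x1 0.82 [375. 295.] [0.567 0.35  0.036]
scene stray_box1 0.74 [406. 241.] [0.311 0.343 0.036]
scene stray_box1 0.71 [520. 307.] [0.416 0.731 0.036]
scene stray_box1 0.63 [211. 270.] [ 0.714 -0.132  0.036]
scene tape_measure 0.89 [362. 247.] [0.429 0.243 0.066]
scene round_box 0.82 [383. 321.] [0.652 0.412 0.045]
scene round_box 0.55 [186. 202.] [ 0.493 -0.413  0.045]
scene round_box 0.33 [329. 335.] [0.764 0.304 0.045]
scene screw_carton 0.7 [479. 292.] [0.436 0.613 0.06 ]
scene drill 0.73 [163. 234.] [ 0.796 -0.2    0.22 ]
scene drill 0.49 [233. 239.] [ 0.721 -0.015  0.22 ]
scene suction_lifter 0.69 [325. 336.] [0.792 0.31  0.075]
scene suction_lifter 0.22 [211. 272.] [ 0.749 -0.098  0.075]
```

View pics/top0.png

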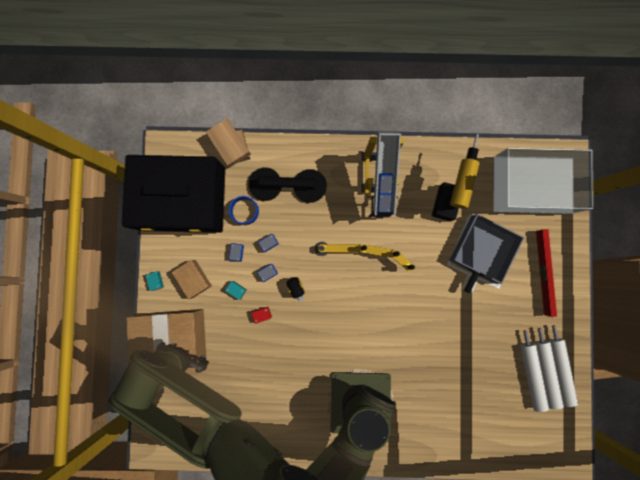

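View pics/scene0.png

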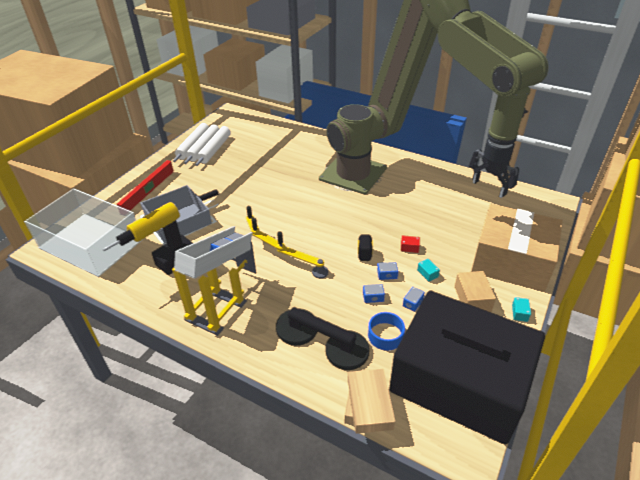

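The top view shows the post at (320,248), with the leaves running right to the end near (411,267). The chute mouth is near (383,215), the tub at (486,250) with its handle toward (470,288). There are three blue stray boxes, at (235,252), (267,242) and (265,272). I'll enlarge this area.

Run:
```python
import cv2
a=cv2.imread("pics/top0.png")[120:300,305:535]; cv2.imwrite("pics/c1.png",cv2.resize(a,None,fx=3.3,fy=3.3,interpolation=cv2.INTER_CUBIC))
a=cv2.imread("pics/scene0.png")[170:350,130:350]; cv2.imwrite("pics/c2.png",cv2.resize(a,None,fx=3.3,fy=3.3,interpolation=cv2.INTER_CUBIC))
```

```text
(no output)
```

View pics/c1.png

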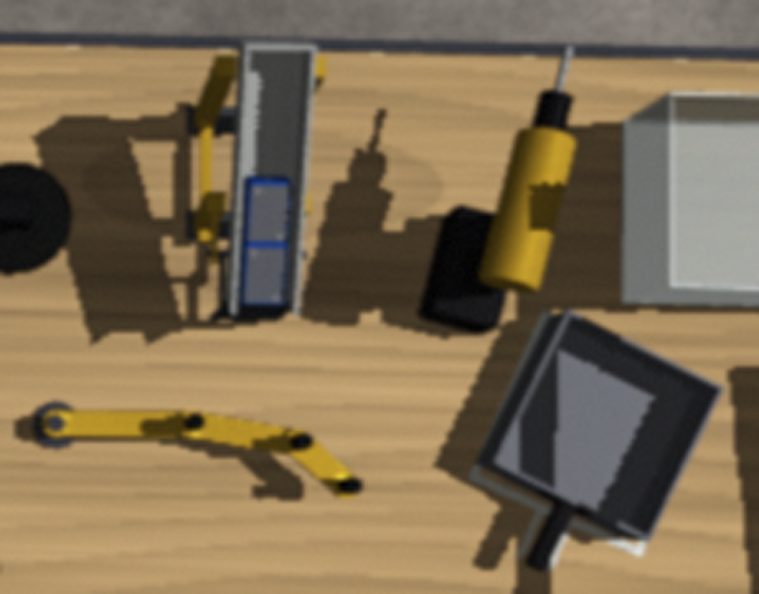

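View pics/c2.png

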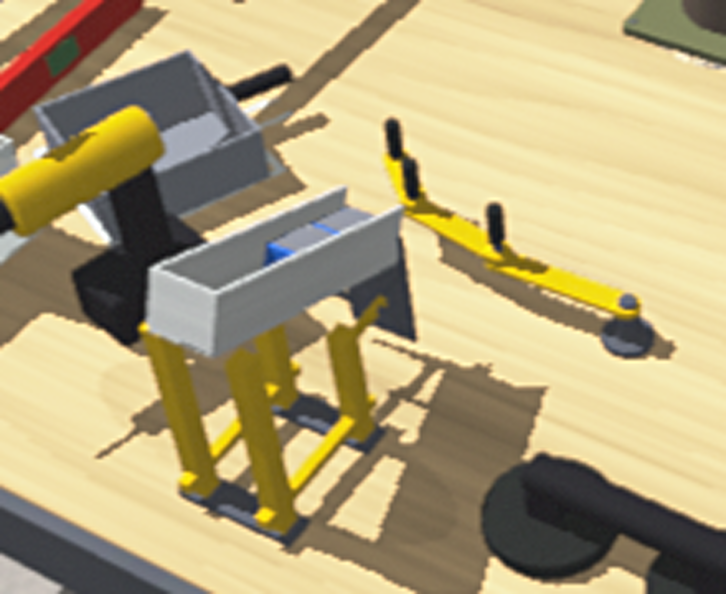

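The crop shows knobs A (193,419), B (302,440) and C (350,484), the post at (55,423), and two boxes in the chute. The tub stands roughly on its outline, handle toward the robot.

```bash
cat >> h.py <<'E'
def top(p): return [305+(p[0]+.5)/3.3-.5,120+(p[1]+.5)/3.3-.5]
def sc(p): return [130+(p[0]+.5)/3.3-.5,170+(p[1]+.5)/3.3-.5]
def tri(i1,u1,i2,u2):
    P=[]
    A=[];b=[]
    for i,u in((i1,u1),(i2,u2)):
        o=np.array(i["T"])[:3,3]; d=pix2world(i,u,0)-o; d/=np.linalg.norm(d); M=np.eye(3)-np.outer(d,d); A.append(M); b.append(M@o)
    return np.linalg.lstsq(np.vstack(A),np.hstack(b),rcond=None)[0]
E
python3 - <<'E'
from h import *
it=eyes.get_image("top"); isc=eyes.get_image("scene")
T=dict(post=(55,423),A=(193,418),B=(302,439),C=(350,484)); S=dict(post=(628,298),A=(495,207),B=(409,161),C=(391,122))
P={}
for k in T:
    a=pix2world(it,top(T[k]),.112);b=pix2world(isc,sc(S[k]),.112);t=tri(it,top(T[k]),isc,sc(S[k])); P[k]=t
    print(k,np.round(a,3),np.round(b,3),np.round(t,3))
for x,y in(("post","A"),("A","B"),("B","C")): d=P[y]-P[x]; print(x,y,np.hypot(*d[:2]),np.degrees(np.arctan2(d[1],d[0])))
# chute walls tops: far end (243,45),(318,47), near (232,313),(298,313)
for k,p,z in(("farL",(243,45),.135+.094+.05),("farR",(318,47),.28),("nearL",(234,313),.18),("nearR",(297,313),.18)): print(k,np.round(pix2world(it,top(p),z),3))
# tub rim corners and handle end
for k,p,z in(("fl",(568,313),.065),("r",(720,389),.065),("br",(640,539),.065),("l",(476,474),.065),("hand tip",(538,566),.061),("hbase",(563,515),.061)): print(k,np.round(pix2world(it,top(p),z),3))
for p in((125-0,0),): pass
for n,im in(("top",it),("scene",isc)):
  for r in eyes.silhouettes(n,"stray_box1"):
    c=pix2world(im,r["centre"],.03); m=r["mask"].astype(np.uint8)
    pts=np.argwhere(m)[:,::-1].astype(np.float32); w=np.array([pix2world(im,p,.036)[:2] for p in pts],np.float32); q=cv2.minAreaRect(w)
    f=im["frame"][r["mask"]].mean(0); print(n,round(r["score"],2),np.round(r["centre"]),np.round(c,3),np.round(q[0],3),np.round(q[1],3),round(q[2]),np.round(f))
E
```

```text
post [0.532 0.146 0.112] [0.583 0.179 0.112] [0.533 0.148 0.054]
A [0.54  0.008 0.112] [0.536 0.01  0.112] [0.539 0.01  0.114]
B [ 0.522 -0.101  0.112] [ 0.518 -0.099  0.112] [ 0.521 -0.099  0.114]
C [ 0.478 -0.15   0.112] [ 0.477 -0.149  0.112] [ 0.478 -0.149  0.113]
post A 0.13787336818665857 -87.64063960145826
A B 0.11087673680198763 -99.43034925951585
B C 0.06567369652617688 -130.86543709946758
farL [ 0.869 -0.015  0.279]
farR [ 0.869 -0.082  0.28 ]
nearL [ 0.638 -0.023  0.18 ]
nearR [ 0.64  -0.083  0.18 ]
fl [ 0.661 -0.382  0.065]
r [ 0.586 -0.539  0.065]
br [ 0.43  -0.456  0.065]
l [ 0.492 -0.288  0.065]
hand tip [ 0.399 -0.354  0.061]
hbase [ 0.452 -0.379  0.061]
top 0.73 [262. 316.] [0.293 0.345 0.03 ] [0.297 0.347] [0.048 0.067] 20 [ 36.  43. 150.]
top 0.68 [236. 254.] [0.507 0.445 0.03 ] [0.513 0.444] [0.048 0.06 ] 84 [110.  91.  85.]
top 0.66 [238. 292.] [0.376 0.433 0.03 ] [0.383 0.441] [0.065 0.048] 60 [117. 120.  44.]
top 0.62 [154. 280.] [0.408 0.726 0.03 ] [0.406 0.726] [0.061 0.055] 17 [112. 115.  41.]
top 0.52 [270. 274.] [0.441 0.322 0.03 ] [0.443 0.331] [0.042 0.062] 35 [113.  98.  95.]
top 0.5 [267. 241.] [0.555 0.337 0.03 ] [0.549 0.334] [0.041 0.058] 35 [112.  97.  92.]
top 0.48 [388. 255.] [ 0.517 -0.087  0.03 ] [ 0.517 -0.087] [0.196 0.048] 70 [ 36. 112. 140.]
top 0.46 [367. 253.] [ 0.521 -0.013  0.03 ] [ 0.521 -0.021] [0.324 0.061] 80 [ 38. 112. 139.]
scene 0.91 [426. 268.] [0.388 0.443 0.03 ] [0.398 0.449] [0.078 0.061] 59 [174. 176.  49.]
scene 0.9 [373. 291.] [0.551 0.339 0.03 ] [0.563 0.342] [0.07  0.062] 28 [162. 128. 112.]
scene 0.85 [386. 271.] [0.457 0.339 0.03 ] [0.463 0.341] [0.068 0.058] 28 [161. 124. 106.]
scene 0.73 [522. 310.] [0.419 0.738 0.03 ] [0.421 0.734] [0.089 0.048] 14 [175. 176.  49.]
scene 0.71 [410. 295.] [0.514 0.44  0.03 ] [0.528 0.452] [0.056 0.089] 83 [164. 138. 127.]
scene 0.68 [405. 243.] [0.311 0.343 0.03 ] [0.314 0.357] [0.077 0.06 ] 18 [ 47.  53. 186.]
```

```bash
cat >> h.py <<'E'
def rows(wps):
    "wps: (x,y,z,yaw_deg,grip,n) ; interpolated over n rows from the previous"
    s=env.sense(); Rm=R.from_euler("xyz",s["eef_rot"]).as_matrix(); y0=np.degrees(s["eef_rot"][2])
    p0=np.array(s["tcp_pos"]); a0=y0; out=[]
    for *p,yaw,g,n in wps:
        p=np.array(p); da=(yaw-a0+180)%360-180
        for i in range(1,n+1):
            q=p0+(p-p0)*i/n; a=a0+da*i/n
            t=Rm.T@(q-s["tcp_pos"])/.5; tu=-(((a-y0)+180)%360-180)/180
            out.append(f"{g:g} "+" ".join("%.3f"%v for v in t)+" %.3f"%tu)
        p0=p;a0=a0+da
    for i in range(0,len(out),10): print("; ".join(out[i:i+10]),len(out[i:i+10]))
def arc(c,r,b0,b1,z,yaw0,yaw1,g,n):
    return [(c[0]+r*np.cos(np.radians(b)),c[1]+r*np.sin(np.radians(b)),z,w,g,1) for b,w in zip(np.linspace(b0,b1,n+1)[1:],np.linspace(yaw0,yaw1,n+1)[1:])]
E
python3 -c "
from h import *
rows([(.45,.12,.22,100,-.2,10)])"
```

```text
-0.2 -0.076 -0.061 0.002 0.033; -0.2 -0.151 -0.121 0.005 0.066; -0.2 -0.227 -0.182 0.007 0.099; -0.2 -0.302 -0.242 0.009 0.132; -0.2 -0.378 -0.303 0.011 0.164; -0.2 -0.454 -0.364 0.014 0.197; -0.2 -0.529 -0.424 0.016 0.230; -0.2 -0.605 -0.485 0.018 0.263; -0.2 -0.681 -0.546 0.020 0.296; -0.2 -0.756 -0.606 0.023 0.329 10
```

Request:
send_rows(increments="-0.2 -0.08 -0.06 0 0.033; -0.2 -0.15 -0.12 0 0.066; -0.2 -0.23 -0.18 0.01 0.1; -0.2 -0.3 -0.24 0.01 0.132; -0.2 -0.38 -0.3 0.01 0.164; -0.2 -0.45 -0.36 0.01 0.197; -0.2 -0.53 -0.42 0.02 0.23; -0.2 -0.6 -0.49 0.02 0.263; -0.2 -0.68 -0.55 0.02 0.296; -0.2 -0.76 -0.61 0.02 0.33", squeeze=50)

```text
time_s: 3.15
tcp_pos: [0.4519, 0.1161, 0.2216]
eef_rot: [3.141, -0.0, 1.738]
force: [-0.5, -0.4, 0.8]
gripper_width: 0.0511
grasp_force: 0.0
```

```bash
python3 -c "
from h import *
state()
rows([(.478,-.149,.16,90,-.2,6),(.478,-.149,.077,90,-.2,4)])"
```

```text
t 3.15 tcp [0.4519 0.1161 0.2216] rpy [ 3.141 -0.     1.738] F [-0.5 -0.4  0.8] w 0.0511 g 0.0 J [ 0.16  0.16  1.74  0.    1.24 -0.01]
-0.2 -0.089 -0.006 0.021 0.009; -0.2 -0.177 -0.012 0.041 0.018; -0.2 -0.266 -0.019 0.062 0.027; -0.2 -0.354 -0.025 0.082 0.036; -0.2 -0.443 -0.031 0.103 0.044; -0.2 -0.532 -0.037 0.123 0.053; -0.2 -0.532 -0.037 0.165 0.053; -0.2 -0.532 -0.037 0.206 0.053; -0.2 -0.532 -0.037 0.248 0.053; -0.2 -0.532 -0.037 0.289 0.053 10
```

Request:
send_rows(increments="-0.2 -0.09 -0.006 0 0.01; -0.2 -0.18 -0.012 0.02 0.02; -0.2 -0.27 -0.02 0.04 0.03; -0.2 -0.35 -0.025 0.06 0.036; -0.2 -0.44 -0.03 0.08 0.044; -0.2 -0.53 -0.037 0.1 0.053; -0.2 -0.532 -0.037 0.15 0.053; -0.2 -0.532 -0.037 0.2 0.053; -0.2 -0.532 -0.037 0.25 0.053; -0.2 -0.532 -0.037 0.289 0.053")

```text
time_s: 4.4
tcp_pos: [0.4781, -0.1478, 0.0759]
eef_rot: [-3.141, -0.0, 1.575]
force: [0.6, 0.6, 0.5]
gripper_width: 0.0514
grasp_force: 0.0
```

```bash
python3 -c "
from h import *
state()
im=eyes.get_image('wrist'); cv2.imwrite('pics/w1.png',im['frame']); print(np.round(im['mount'],3).tolist(),np.round(im['camera_matrix'],1).tolist())"
```

```text
t 4.4 tcp [ 0.4781 -0.1478  0.0759] rpy [-3.141 -0.     1.575] F [0.6 0.6 0.5] w 0.0514 g 0.0 J [-0.38  0.38  1.86  0.    0.9  -0.39]
[[-0.001, 0.945, 0.327, 0.086], [1.0, 0.0, 0.001, -0.0], [0.001, 0.327, -0.945, -0.142], [0.0, 0.0, 0.0, 1.0]] [[371.6, 0.0, 314.1], [0.0, 371.6, 238.3], [0.0, 0.0, 1.0]]
```

View pics/w1.png

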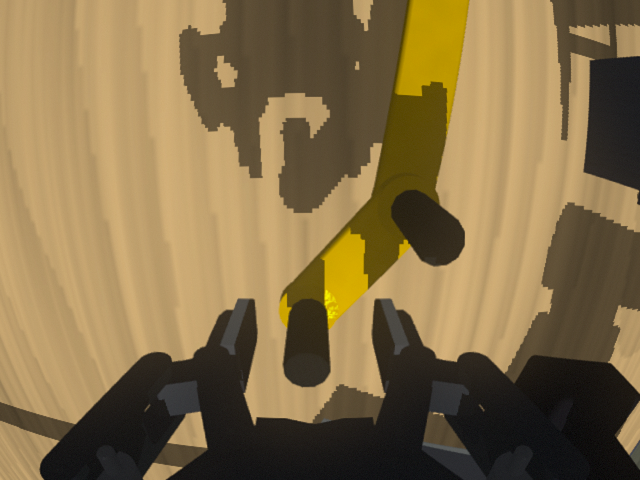

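The knob stands between the fingers at about (307,350). Next I close on it and fold leaf C.

```bash
python3 -c "
from h import *
B=(.521,-.099)
s=env.sense();p=s['tcp_pos']
rows([(*p,90,1,4)]+arc(B,.066,-131,-281,.076,90,90,1,16))"
```

```text
1 0.000 0.000 0.000 0.000; 1 0.000 0.000 0.000 0.001; 1 0.000 0.000 0.000 0.001; 1 0.000 0.000 0.000 0.001; 1 0.012 -0.013 -0.004 0.001; 1 0.030 -0.025 -0.004 0.001; 1 0.049 -0.034 -0.004 0.001; 1 0.070 -0.040 -0.004 0.001; 1 0.092 -0.043 -0.004 0.001; 1 0.113 -0.042 -0.004 0.001 10
1 0.134 -0.037 -0.004 0.001; 1 0.154 -0.029 -0.004 0.001; 1 0.173 -0.018 -0.004 0.001; 1 0.189 -0.004 -0.004 0.001; 1 0.203 0.012 -0.004 0.001; 1 0.214 0.031 -0.004 0.001; 1 0.222 0.051 -0.004 0.001; 1 0.227 0.072 -0.004 0.001; 1 0.228 0.094 -0.004 0.001; 1 0.225 0.115 -0.004 0.001 10
```

Request:
send_rows(increments="1 0 0 0 0; 1 0 0 0 0; 1 0 0 0 0; 1 0 0 0 0; 1 0.012 -0.013 0 0; 1 0.03 -0.025 0 0; 1 0.049 -0.034 0 0; 1 0.07 -0.04 0 0; 1 0.092 -0.043 0 0; 1 0.113 -0.042 0 0")

```text
time_s: 5.7
tcp_pos: [0.4555, -0.0904, 0.0773]
eef_rot: [-3.14, -0.0, 1.575]
force: [-3.9, -1.5, 6.6]
gripper_width: 0.0167
grasp_force: 49.4
```

Request:
send_rows(increments="1 0.021 0.005 0 0; 1 0.041 0.013 0 0; 1 0.06 0.024 0 0; 1 0.076 0.038 0 0; 1 0.09 0.054 0 0; 1 0.101 0.073 0 0; 1 0.109 0.093 0 0; 1 0.114 0.114 0 0; 1 0.115 0.136 0 0; 1 0.112 0.157 0 0")

```text
time_s: 6.95
tcp_pos: [0.5345, -0.0312, 0.0775]
eef_rot: [-3.141, -0.006, 1.574]
force: [-5.4, 11.9, 8.4]
gripper_width: 0.0165
grasp_force: 49.4
```

```bash
python3 -c "
from h import *
state()
im=eyes.get_image('wrist'); cv2.imwrite('pics/w2.png',im['frame'])"
```

```text
t 6.95 tcp [ 0.5345 -0.0312  0.0775] rpy [-3.141 -0.006  1.574] F [-5.4 11.9  8.4] w 0.0165 g 49.4 J [-0.14  0.42  1.78  0.01  0.94 -0.15]
```

View pics/w2.png

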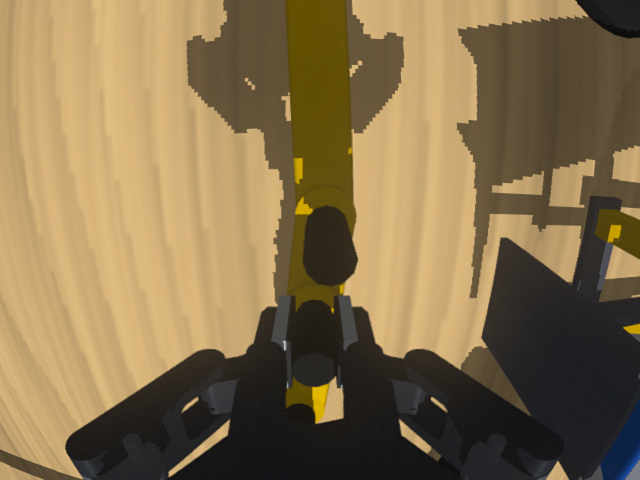

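The end leaf C is folded onto leaf B, with knob A just ahead at (330,245). Now I release and check.

Request:
send_rows(increments="-0.1 0 0 0 0; -0.1 0 0 0 0; -0.1 0 0 0 0; -0.2 0 0 -0.05 0; -0.2 0 0 -0.1 0; -0.2 -0.04 0 -0.14 0; -0.2 -0.08 0 -0.16 0; -0.2 -0.12 0 -0.16 0; -0.2 -0.12 0 -0.16 0; -0.2 -0.12 0 -0.16 0")

```text
time_s: 8.25
tcp_pos: [0.5346, -0.0948, 0.1558]
eef_rot: [-3.139, -0.001, 1.574]
force: [0.4, -0.4, -0.3]
gripper_width: 0.051
grasp_force: 0.0
```

```bash
cat >> h.py <<'E'
def wray(im,s,uv):
    K=np.array(im["camera_matrix"]);d=np.array([uv[0]-K[0,2],uv[1]-K[1,2]]);r=np.hypot(*d);th=r/K[0,0]
    v=np.array([d[0]/r*np.sin(th),-d[1]/r*np.sin(th),-np.cos(th)]) if r>1e-6 else np.array([0,0,-1.])
    M=np.array(im["mount"]);Rm=R.from_euler("xyz",s["eef_rot"]).as_matrix()
    return s["tcp_pos"]+Rm@M[:3,3], Rm@M[:3,:3]@v
def w2w(im,s,uv,z):
    o,d=wray(im,s,uv); return o+d*(z-o[2])/d[2]
E
python3 -c "
from h import *
s=state()
im=eyes.get_image('wrist'); cv2.imwrite('pics/w3.png',im['frame'])
for k in('knobA_top','knobB_top','knobC_top','post_axis'):
    for r in eyes.recognise('wrist',k): print(k,r['score'],r['centre'],np.round(w2w(im,s,r['centre'],.1),3))
it=eyes.get_image('top'); cv2.imwrite('pics/t3.png',cv2.resize(it['frame'][120:300,305:535],None,fx=3.3,fy=3.3,interpolation=cv2.INTER_CUBIC))
"
```

```text
t 8.25 tcp [ 0.5346 -0.0948  0.1558] rpy [-3.139e+00 -1.000e-03  1.574e+00] F [ 0.4 -0.4 -0.3] w 0.051 g 0.0 J [-0.25  0.33  1.68  0.    1.13 -0.26]
knobA_top 0.62 [314.0, 144.4] [ 0.534 -0.025  0.1  ]
knobB_top 0.76 [314.3, 187.1] [ 0.534 -0.048  0.1  ]
knobC_top 0.97 [313.0, 194.9] [ 0.533 -0.052  0.1  ]
knobC_top 0.4 [313.3, 144.7] [ 0.533 -0.025  0.1  ]
post_axis 0.88 [316.1, 146.0] [ 0.535 -0.026  0.1  ]
post_axis 0.42 [293.1, 416.7] [ 0.519 -0.218  0.1  ]
```

View pics/w3.png

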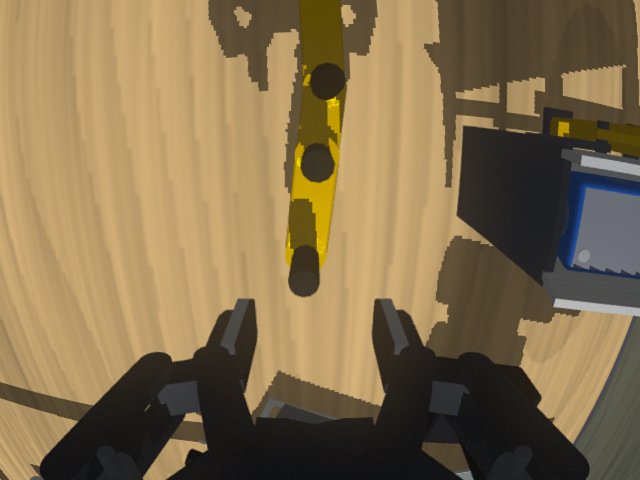

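Knob tops: A (327,81), C (317,163), B (303,281). C lies between A and B, so it is folded.

```bash
python3 -c "
from h import *
s=env.sense()
im=eyes.get_image('wrist')
P={k:w2w(im,s,u,.112) for k,u in dict(A=(327,80),C=(317,162),B=(303,282)).items()}
for k in P: print(k,np.round(P[k],4))
for a,b in('AB','BC','AC'): d=P[b]-P[a];print(a,b,np.hypot(d[0],d[1]),np.degrees(np.arctan2(d[1],d[0])))
"
```

```text
A [0.5405 0.0088 0.112 ]
C [ 0.5359 -0.0325  0.112 ]
B [ 0.5286 -0.0987  0.112 ]
A B 0.10820414925928215 -96.34558749207687
B C 0.0666207321476237 83.70119924399447
A C 0.04158347490835988 -96.42054436283989
```

```bash
python3 -c "
from h import *
A=(.5405,.009)
a=arc(A,.110,-96.3,-266.5,.077,90,90,1,20)
rows([(.5285,-.0987,.12,90,-.2,2),(.5285,-.0987,.077,90,-.2,3),(.5285,-.0987,.077,90,1,5)]+a)"
```

```text
-0.2 -0.004 -0.007 0.037 0.001; -0.2 -0.008 -0.014 0.073 0.002; -0.2 -0.008 -0.014 0.102 0.002; -0.2 -0.008 -0.014 0.131 0.002; -0.2 -0.008 -0.014 0.159 0.002; 1 -0.008 -0.014 0.159 0.002; 1 -0.008 -0.014 0.159 0.002; 1 -0.008 -0.014 0.159 0.002; 1 -0.008 -0.014 0.159 0.002; 1 -0.008 -0.014 0.159 0.002 10
1 -0.006 -0.046 0.159 0.002; 1 0.005 -0.077 0.159 0.002; 1 0.021 -0.106 0.159 0.002; 1 0.040 -0.132 0.159 0.002; 1 0.063 -0.155 0.159 0.002; 1 0.089 -0.175 0.159 0.002; 1 0.118 -0.190 0.159 0.002; 1 0.149 -0.201 0.159 0.002; 1 0.181 -0.207 0.159 0.002; 1 0.213 -0.209 0.159 0.002 10
1 0.246 -0.205 0.159 0.002; 1 0.277 -0.197 0.159 0.002; 1 0.308 -0.184 0.159 0.002; 1 0.335 -0.167 0.159 0.002; 1 0.360 -0.146 0.159 0.002; 1 0.382 -0.122 0.159 0.002; 1 0.400 -0.094 0.159 0.002; 1 0.413 -0.065 0.159 0.002; 1 0.422 -0.033 0.159 0.002; 1 0.427 -0.001 0.159 0.002 10
```

Request:
send_rows(increments="-0.2 -0.004 -0.007 0.037 0; -0.2 -0.008 -0.014 0.073 0; -0.2 -0.008 -0.014 0.1 0; -0.2 -0.008 -0.014 0.13 0; -0.2 -0.008 -0.014 0.157 0; 1 -0.008 -0.014 0.157 0; 1 -0.008 -0.014 0.157 0; 1 -0.008 -0.014 0.157 0; 1 -0.008 -0.014 0.157 0; 1 -0.008 -0.014 0.157 0")

```text
time_s: 9.85
tcp_pos: [0.5287, -0.099, 0.0786]
eef_rot: [3.141, 0.0, 1.576]
force: [-0.4, 0.3, -1.5]
gripper_width: 0.0166
grasp_force: 48.8
```

Request:
send_rows(increments="1 0.002 -0.032 0 0; 1 0.013 -0.063 0 0; 1 0.029 -0.092 0 0; 1 0.048 -0.118 0 0; 1 0.071 -0.141 0 0; 1 0.097 -0.161 0 0; 1 0.126 -0.176 0 0; 1 0.157 -0.187 0 0; 1 0.189 -0.193 0 0; 1 0.221 -0.195 0 0")

```text
time_s: 11.1
tcp_pos: [0.4243, 0.0109, 0.0783]
eef_rot: [-3.133, 0.001, 1.576]
force: [-6.0, -3.1, 7.4]
gripper_width: 0.0166
grasp_force: 50.4
```

Request:
send_rows(increments="1 0.033 0.004 0 0; 1 0.064 0.012 0 0; 1 0.095 0.025 0 0; 1 0.122 0.042 0 0; 1 0.147 0.063 0 0; 1 0.169 0.087 0 0; 1 0.187 0.115 0 0; 1 0.2 0.144 0 0; 1 0.209 0.176 0 0; 1 0.214 0.208 0 0")

```text
time_s: 12.35
tcp_pos: [0.5304, 0.1199, 0.0785]
eef_rot: [-3.137, -0.002, 1.575]
force: [-3.2, 3.3, 2.0]
gripper_width: 0.0168
grasp_force: 48.6
```

```bash
python3 -c "
from h import *
state()
im=eyes.get_image('wrist'); cv2.imwrite('pics/w4.png',im['frame'])"
```

```text
t 12.35 tcp [0.5304 0.1199 0.0785] rpy [-3.137e+00 -2.000e-03  1.575e+00] F [-3.2  3.3  2. ] w 0.0168 g 48.6 J [0.14 0.43 1.76 0.   0.96 0.14]
```

View pics/w4.png

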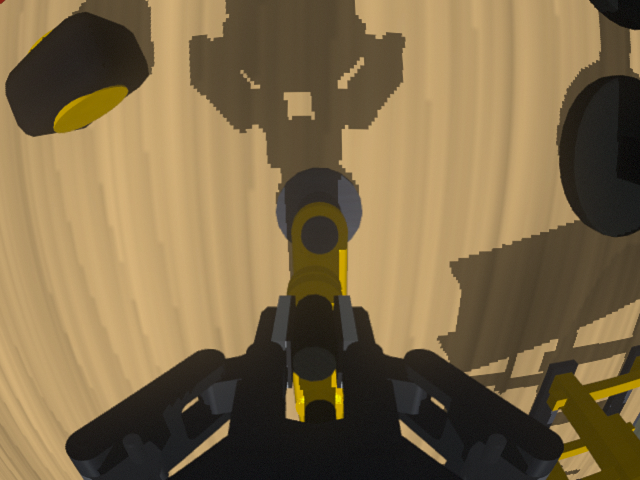

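Leaf B with leaf C on it lies over leaf A, and the post is at (320,215). I release and view knob A.

Request:
send_rows(increments="-0.1 0 0 0 0; -0.1 0 0 0 0; -0.2 0 0 0 0; -0.2 0 0 -0.05 0; -0.2 0 0 -0.1 0; -0.2 -0.08 0 -0.15 0; -0.2 -0.16 0.01 -0.16 0; -0.2 -0.22 0.015 -0.16 0; -0.2 -0.24 0.02 -0.16 0; -0.2 -0.24 0.02 -0.16 0")

```text
time_s: 13.65
tcp_pos: [0.5444, -0.0017, 0.1582]
eef_rot: [-3.141, -0.0, 1.574]
force: [-0.5, -0.4, 0.8]
gripper_width: 0.0512
grasp_force: 0.0
```

```bash
python3 -c "
from h import *
s=state()
im=eyes.get_image('wrist'); cv2.imwrite('pics/w5.png',im['frame'])
it=eyes.get_image('top')
"
```

```text
t 13.65 tcp [ 0.5444 -0.0017  0.1582] rpy [-3.141 -0.     1.574] F [-0.5 -0.4  0.8] w 0.0512 g 0.0 J [-0.08  0.33  1.67  0.    1.14 -0.08]
```

View pics/w5.png

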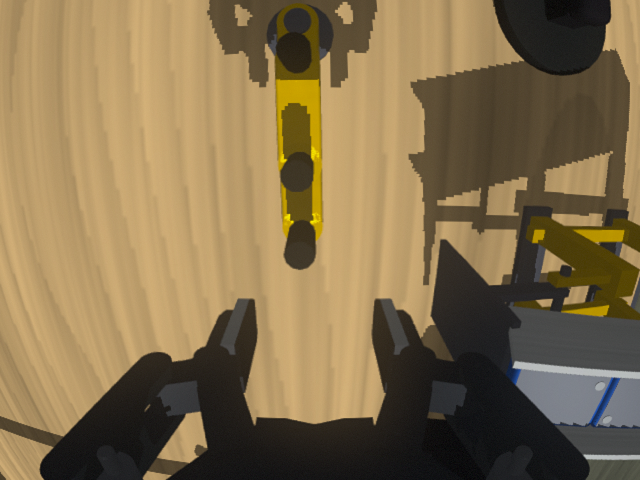

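Folded packet: A top (300,254), C (297,172), B (294,54), all in line.

```bash
python3 -c "
from h import *
s=env.sense();im=eyes.get_image('wrist')
P={k:w2w(im,s,u,.112) for k,u in dict(A=(300,255),C=(297,172),B=(294,54)).items()}
for k in P: print(k,np.round(P[k],4))
A=P['A'][:2];d=P['B'][:2]-A;print(np.hypot(*d));b=np.degrees(np.arctan2(d[1],d[0]));post=A+d/np.hypot(*d)*.14;print(post,b)
b-=180
a=arc(post,.140,b,b+93,.078,90,180,1,20)
rows([(*A,.12,90,-.2,2),(*A,.078,90,-.2,3),(*A,.078,90,1,5)]+a)"
```

```text
A [0.5358 0.0106 0.112 ]
C [0.5346 0.0559 0.112 ]
B [0.5331 0.1161 0.112 ]
0.10552092336009754
[0.53226971 0.15057268] 91.4450999595421
-0.2 0.011 -0.008 0.038 0.001; -0.2 0.022 -0.017 0.076 0.002; -0.2 0.022 -0.017 0.104 0.002; -0.2 0.022 -0.017 0.132 0.002; -0.2 0.022 -0.017 0.160 0.002; 1 0.022 -0.017 0.160 0.002; 1 0.022 -0.017 0.160 0.002; 1 0.022 -0.017 0.160 0.002; 1 0.022 -0.017 0.160 0.002; 1 0.022 -0.017 0.160 0.002 10
1 0.023 0.006 0.160 -0.023; 1 0.027 0.029 0.160 -0.048; 1 0.032 0.051 0.160 -0.073; 1 0.038 0.072 0.160 -0.098; 1 0.047 0.093 0.160 -0.123; 1 0.057 0.114 0.160 -0.148; 1 0.069 0.133 0.160 -0.173; 1 0.082 0.152 0.160 -0.198; 1 0.097 0.169 0.160 -0.223; 1 0.113 0.185 0.160 -0.248 10
1 0.131 0.199 0.160 -0.273; 1 0.149 0.213 0.160 -0.298; 1 0.169 0.224 0.160 -0.323; 1 0.189 0.234 0.160 -0.348; 1 0.210 0.242 0.160 -0.373; 1 0.232 0.249 0.160 -0.398; 1 0.254 0.254 0.160 -0.423; 1 0.277 0.257 0.160 -0.448; 1 0.299 0.258 0.160 -0.473; 1 0.322 0.257 0.160 -0.498 10
```

Request:
send_rows(increments="-0.2 0.01 -0.008 0.038 0; -0.2 0.021 -0.016 0.076 0; -0.2 0.021 -0.016 0.104 0; -0.2 0.021 -0.016 0.132 0; -0.2 0.021 -0.016 0.16 0; 1 0.021 -0.016 0.16 0; 1 0.021 -0.016 0.16 0; 1 0.021 -0.016 0.16 0; 1 0.021 -0.016 0.16 0; 1 0.021 -0.016 0.16 0")

```text
time_s: 15.05
tcp_pos: [0.5365, 0.009, 0.0785]
eef_rot: [3.141, 0.0, 1.576]
force: [-0.3, -0.3, -1.4]
gripper_width: 0.0168
grasp_force: 48.8
```

Request:
send_rows(increments="1 0.001 0.023 0 -0.025; 1 0.005 0.046 0 -0.05; 1 0.01 0.068 0 -0.075; 1 0.016 0.089 0 -0.1; 1 0.025 0.11 0 -0.125; 1 0.035 0.131 0 -0.15; 1 0.047 0.15 0 -0.175; 1 0.06 0.169 0 -0.2; 1 0.075 0.186 0 -0.225; 1 0.091 0.202 0 -0.25")

```text
time_s: 16.3
tcp_pos: [0.6354, 0.0545, 0.0784]
eef_rot: [-3.138, -0.002, 2.364]
force: [-4.8, -2.2, 2.6]
gripper_width: 0.0167
grasp_force: 49.4
```

```bash
python3 -c "
from h import *
s=state()
c=np.array([.5323,.1500]);d=np.array(s['tcp_pos'][:2])-c;b=np.degrees(np.arctan2(d[1],d[0]));print(np.hypot(*d),b)
rows(arc(c,.140,b,4,.078,np.degrees(s['eef_rot'][2]),180,1,10))"
```

```text
t 16.3 tcp [0.6354 0.0545 0.0784] rpy [-3.138e+00 -2.000e-03  2.364e+00] F [-4.8 -2.2  2.6] w 0.0167 g 49.4 J [ 0.02  0.53  1.55 -0.    1.06 -0.77]
0.14053349772393578 -42.82708326358345
1 0.003 0.023 0.001 -0.025; 1 0.006 0.045 0.001 -0.050; 1 0.012 0.068 0.001 -0.074; 1 0.019 0.089 0.001 -0.099; 1 0.028 0.110 0.000 -0.124; 1 0.038 0.131 0.000 -0.149; 1 0.050 0.150 0.000 -0.173; 1 0.064 0.168 0.000 -0.198; 1 0.079 0.186 0.000 -0.223; 1 0.096 0.201 0.000 -0.248 10
```

Request:
send_rows(increments="1 0.003 0.023 0 -0.025; 1 0.006 0.045 0 -0.05; 1 0.012 0.068 0 -0.075; 1 0.019 0.089 0 -0.1; 1 0.028 0.11 0 -0.125; 1 0.038 0.131 0 -0.15; 1 0.05 0.15 0 -0.175; 1 0.064 0.168 0 -0.2; 1 0.079 0.186 0 -0.225; 1 0.096 0.201 0 -0.25")

```text
time_s: 17.55
tcp_pos: [0.6711, 0.1482, 0.0784]
eef_rot: [-3.12, -0.006, -3.131]
force: [-4.5, -46.7, 7.5]
gripper_width: 0.0166
grasp_force: 51.3
```

Request:
send_rows(increments="1 0 0 0 0; -0.1 0 0 0 0; -0.1 0 0 0 0; -0.2 0 0 0 0; -0.2 0 0 -0.05 0; -0.2 0 0 -0.1 0; -0.2 0.04 0 -0.16 0; -0.2 0.1 0 -0.2 0; -0.2 0.16 0 -0.24 0; -0.2 0.2 0 -0.24 0")

```text
time_s: 18.8
tcp_pos: [0.5739, 0.1611, 0.2008]
eef_rot: [3.14, 0.004, -3.135]
force: [0.0, -0.1, -0.5]
gripper_width: 0.0512
grasp_force: 0.0
```

```bash
python3 -c "
from h import *
s=state()
it=eyes.get_image('top'); cv2.imwrite('pics/t6.png',cv2.resize(it['frame'][120:300,305:535],None,fx=3.3,fy=3.3,interpolation=cv2.INTER_CUBIC))
"
```

```text
t 18.8 tcp [0.5739 0.1611 0.2008] rpy [ 3.14   0.004 -3.135] F [ 0.  -0.1 -0.5] w 0.0512 g 0.0 J [ 0.2   0.36  1.51  0.    1.27 -1.37]
```

View pics/t6.png

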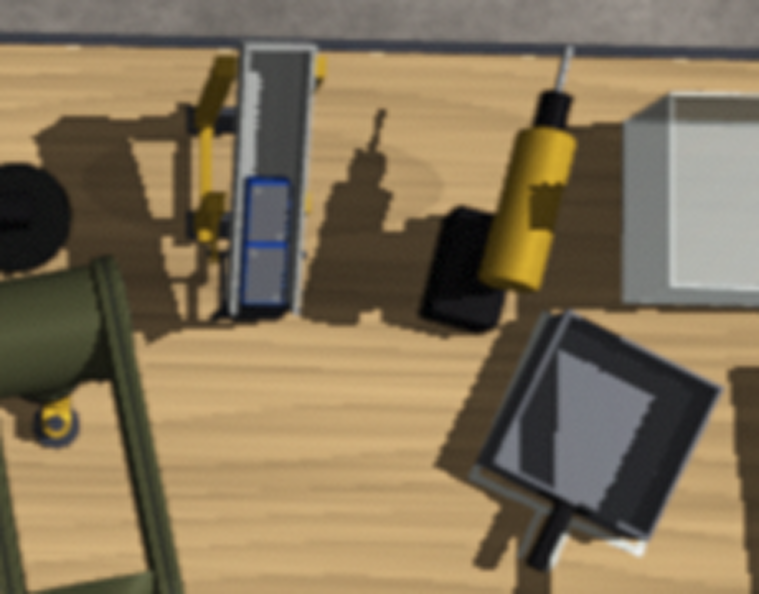

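The chute still holds two boxes, the tub is unmoved, and the arm now hides the guard leaf. I go above the tub handle.

```bash
python3 -c "
from h import *
rows([(.41,-.345,.15,151,-.2,10)])"
```

```text
-0.2 0.033 -0.101 0.010 0.016; -0.2 0.065 -0.202 0.020 0.033; -0.2 0.098 -0.303 0.030 0.049; -0.2 0.131 -0.404 0.040 0.065; -0.2 0.164 -0.505 0.050 0.082; -0.2 0.196 -0.606 0.059 0.098; -0.2 0.229 -0.707 0.069 0.114; -0.2 0.262 -0.808 0.079 0.131; -0.2 0.295 -0.909 0.089 0.147; -0.2 0.327 -1.010 0.099 0.163 10
```

Request:
send_rows(increments="-0.2 0.033 -0.1 0.01 0.016; -0.2 0.065 -0.2 0.02 0.033; -0.2 0.1 -0.3 0.03 0.05; -0.2 0.13 -0.4 0.04 0.065; -0.2 0.164 -0.5 0.05 0.082; -0.2 0.196 -0.6 0.06 0.1; -0.2 0.23 -0.7 0.07 0.114; -0.2 0.262 -0.8 0.08 0.131; -0.2 0.295 -0.9 0.09 0.147; -0.2 0.327 -1 0.1 0.163")

```text
time_s: 20.1
tcp_pos: [0.4132, -0.3428, 0.1483]
eef_rot: [3.141, 0.001, 2.633]
force: [2.1, -1.2, 0.0]
gripper_width: 0.0514
grasp_force: 0.0
```

```bash
python3 -c "
from h import *
s=state()
im=eyes.get_image('wrist'); cv2.imwrite('pics/w7.png',im['frame'])
for r in eyes.recognise('wrist','tub_handle'): print(r['score'],r['centre'],np.round(w2w(im,s,r['centre'],.061),3))
it=eyes.get_image('top')
# guard arm check, yellow mask
c=it['frame'][120:300,305:535]
T=dict(A=0)
for k in('knobA_top','knobB_top','knobC_top'):
  for r in eyes.recognise('top',k): print(k,round(r['score'],2),np.round(pix2world(it,r['centre'],.1),3))
"
```

```text
t 20.1 tcp [ 0.4132 -0.3428  0.1483] rpy [3.141e+00 1.000e-03 2.633e+00] F [ 2.1 -1.2  0. ] w 0.0514 g 0.0 J [-0.77  0.33  1.7   0.    1.11 -1.83]
0.84 [305.9, 342.5] [ 0.477 -0.384  0.061]
knobA_top 0.56 [0.591 0.153 0.1  ]
knobB_top 0.66 [ 0.537 -0.405  0.1  ]
knobB_top 0.55 [0.605 0.148 0.1  ]
knobC_top 0.76 [0.613 0.142 0.1  ]
```

View pics/w7.png

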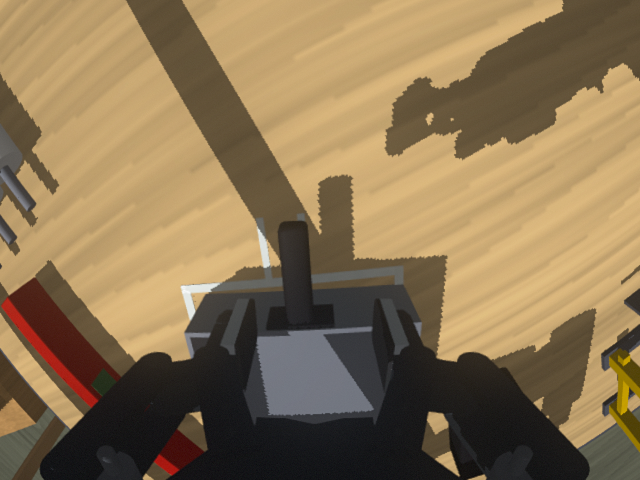

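The view shows the handle from (293,222) to (300,308). The outline's near edge runs between corners (182,287) and (404,267), with a handle line at (262,220)–(268,277).

```bash
python3 -c "
from h import *
s=env.sense();im=eyes.get_image('wrist')
L=w2w(im,s,(182,287),0);Rr=w2w(im,s,(404,267),0);print('out',L,Rr,np.linalg.norm(L-Rr))
d=(Rr-L)[:2];d/=np.hypot(*d)
n=np.array([d[1],-d[0]]);  # candidates for +x
c=(L+Rr)[:2]/2+n*.1;print('centre cand',c,(L+Rr)[:2]/2-n*.1,'bearing',np.degrees(np.arctan2(n[1],n[0])))
h1=w2w(im,s,(262,220),0);h2=w2w(im,s,(268,277),0);print('line',h1,h2)
t=w2w(im,s,(293,223),.061);b=w2w(im,s,(300,307),.061);print('handle',t,b,np.linalg.norm(t-b),np.degrees(np.arctan2(*(b-t)[[1,0]])))
g=t+(b-t)/np.linalg.norm(b-t)*.041;print(g)
"
```

```text
out [ 0.40896727 -0.47415019  0.        ] [ 0.48732946 -0.29101328  0.        ] 0.19919779583924938
centre cand [ 0.54008559 -0.42192061] [ 0.35621115 -0.34324285] bearing -23.165525932611455
line [ 0.39190228 -0.37587039  0.        ] [ 0.43797087 -0.39831452  0.        ]
handle [ 0.39230135 -0.34299043  0.061     ] [ 0.44793825 -0.36975066  0.061     ] 0.061737948812190385 -25.686621042626317
[ 0.42924966 -0.36076183  0.061     ]
```

```bash
python3 -c "
from h import *
rows([(.43,-.360,.08,152,-.2,3),(.43,-.360,.036,152,-.2,3),(.43,-.360,.036,152,1,4)])"
```

```text
-0.2 -0.016 -0.006 0.046 -0.002; -0.2 -0.033 -0.013 0.091 -0.004; -0.2 -0.049 -0.019 0.137 -0.005; -0.2 -0.049 -0.019 0.166 -0.005; -0.2 -0.049 -0.019 0.195 -0.005; -0.2 -0.049 -0.019 0.225 -0.005; 1 -0.049 -0.019 0.225 -0.005; 1 -0.049 -0.019 0.225 -0.005; 1 -0.049 -0.019 0.225 -0.005; 1 -0.049 -0.019 0.225 -0.005 10
```

Request:
send_rows(increments="-0.2 -0.016 -0.006 0.046 0; -0.2 -0.033 -0.013 0.09 -0.004; -0.2 -0.049 -0.019 0.137 -0.005; -0.2 -0.049 -0.019 0.166 -0.005; -0.2 -0.049 -0.019 0.195 -0.005; -0.2 -0.049 -0.019 0.225 -0.005; 1 -0.049 -0.019 0.225 -0.005; 1 -0.049 -0.019 0.225 -0.005; 1 -0.049 -0.019 0.225 -0.005; 1 -0.049 -0.019 0.225 -0.005", squeeze=80)

```text
time_s: 21.7
tcp_pos: [0.4296, -0.3613, 0.0361]
eef_rot: [-3.141, 0.0, 2.65]
force: [-1.1, -0.5, -1.3]
gripper_width: 0.0188
grasp_force: 78.1
```

```bash
python3 -c "
from h import *
s=state()
it=eyes.get_image('top'); cv2.imwrite('pics/t8.png',cv2.resize(it['frame'][120:300,305:535],None,fx=3.3,fy=3.3,interpolation=cv2.INTER_CUBIC))
"
```

```text
t 21.7 tcp [ 0.4296 -0.3613  0.0361] rpy [-3.141  0.     2.65 ] F [-1.1 -0.5 -1.3] w 0.0188 g 78.1 J [-0.77  0.5   1.77  0.    0.87 -1.85]
```

View pics/t8.png

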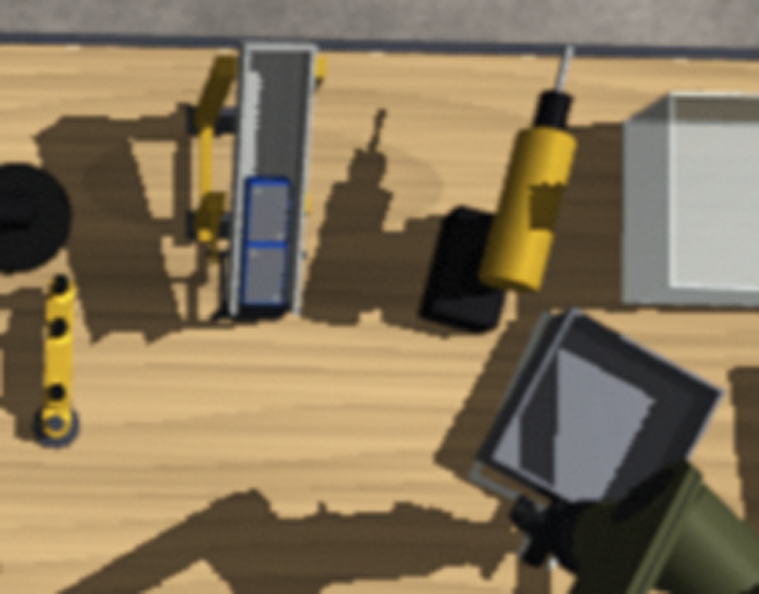

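The guard packet now points along the chute, with knobs at (58,285), (57,327) and (56,391), and the tub handle is gripped.

```bash
python3 -c "
from h import *
rows([(.385,-.300,.036,152,1,4),(.392,-.18,.036,166,1,6)])"
```

```text
1 0.034 0.017 0.000 -0.000; 1 0.068 0.033 0.000 -0.000; 1 0.102 0.050 0.000 -0.001; 1 0.137 0.066 0.000 -0.001; 1 0.153 0.102 0.000 -0.014; 1 0.170 0.139 0.000 -0.027; 1 0.187 0.175 0.000 -0.040; 1 0.204 0.212 0.000 -0.053; 1 0.221 0.248 -0.000 -0.066; 1 0.238 0.284 -0.000 -0.079 10
```

Request:
send_rows(increments="1 0.034 0.017 0 0; 1 0.068 0.033 0 0; 1 0.102 0.05 0 0; 1 0.137 0.066 0 0; 1 0.153 0.102 0 -0.014; 1 0.17 0.139 0 -0.027; 1 0.187 0.175 0 -0.04; 1 0.204 0.212 0 -0.053; 1 0.221 0.248 0 -0.066; 1 0.238 0.284 0 -0.079")

```text
time_s: 23.0
tcp_pos: [0.3924, -0.1786, 0.0361]
eef_rot: [-3.141, 0.001, 2.902]
force: [0.6, -0.2, 0.0]
gripper_width: 0.0185
grasp_force: 78.5
```

```bash
python3 -c "
from h import *
s=state()
rows([(.402,-.055,.036,181,1,8),(.402,-.055,.036,181,1,2)])"
```

```text
t 23.0 tcp [ 0.3924 -0.1786  0.0361] rpy [-3.141e+00  1.000e-03  2.902e+00] F [ 0.6 -0.2  0. ] w 0.0185 g 78.5 J [-0.53  0.38  2.05 -0.    0.71 -1.86]
1 0.005 0.031 -0.000 -0.010; 1 0.010 0.061 -0.000 -0.020; 1 0.015 0.092 -0.000 -0.031; 1 0.020 0.122 -0.000 -0.041; 1 0.025 0.153 -0.000 -0.051; 1 0.030 0.184 -0.000 -0.061; 1 0.035 0.214 -0.000 -0.072; 1 0.040 0.245 -0.000 -0.082; 1 0.040 0.245 -0.000 -0.082; 1 0.040 0.245 -0.000 -0.082 10
```

Request:
send_rows(increments="1 0.005 0.031 0 -0.01; 1 0.01 0.061 0 -0.02; 1 0.015 0.092 0 -0.031; 1 0.02 0.122 0 -0.041; 1 0.025 0.153 0 -0.051; 1 0.03 0.184 0 -0.061; 1 0.035 0.214 0 -0.072; 1 0.04 0.245 0 -0.082; 1 0.04 0.245 0 -0.082; 1 0.04 0.245 0 -0.082")

```text
time_s: 24.25
tcp_pos: [0.4017, -0.0545, 0.036]
eef_rot: [3.14, 0.0, -3.125]
force: [0.2, 4.2, 6.3]
gripper_width: 0.0185
grasp_force: 79.5
```

```bash
python3 -c "
from h import *
s=state()
it=eyes.get_image('top'); cv2.imwrite('pics/t9.png',cv2.resize(it['frame'][120:300,305:535],None,fx=3.3,fy=3.3,interpolation=cv2.INTER_CUBIC))
isc=eyes.get_image('scene'); cv2.imwrite('pics/s9.png',isc['frame'][170:350,130:350])
a=np.zeros((594,1200,3),np.uint8)
t=cv2.resize(it['frame'][150:290,305:445],(400,400),interpolation=cv2.INTER_CUBIC);u=cv2.resize(isc['frame'][180:320,170:310],(400,400),interpolation=cv2.INTER_CUBIC)
cv2.imwrite('pics/c9.png',np.hstack([t,u]))
"
```

```text
t 24.25 tcp [ 0.4017 -0.0545  0.036 ] rpy [ 3.14   0.    -3.125] F [0.2 4.2 6.3] w 0.0185 g 79.5 J [-0.24  0.35  2.1   0.    0.69 -1.83]
```

View pics/c9.png

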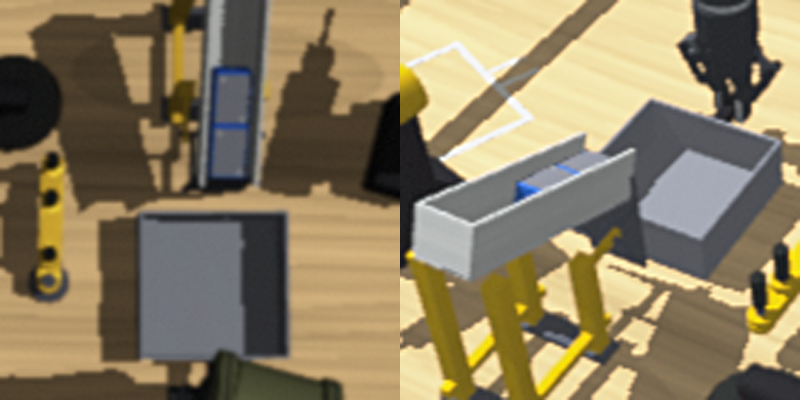

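The tub stands square before the flap, on the chute's axis (tub centre at crop column 214). Now I push in.

Request:
send_rows(increments="1 -0.01 0 0 0; 1 -0.02 0 0 0; 1 -0.03 0 0 0; 1 -0.04 0 0 0; 1 -0.05 0 0 0; 1 -0.06 0 0 0; 1 -0.07 0 0 0; 1 -0.08 0 0 0; 1 -0.08 0 0 0; 1 -0.08 0 0 0")

```text
time_s: 25.6
tcp_pos: [0.4377, -0.054, 0.036]
eef_rot: [3.14, -0.007, -3.126]
force: [-7.3, 0.4, 15.9]
gripper_width: 0.0185
grasp_force: 80.8
```

```bash
python3 -c "
from h import *
s=state()
it=eyes.get_image('top');isc=eyes.get_image('scene')
t=cv2.resize(it['frame'][150:290,305:445],(400,400),interpolation=cv2.INTER_CUBIC);u=cv2.resize(isc['frame'][180:320,170:310],(400,400),interpolation=cv2.INTER_CUBIC)
cv2.imwrite('pics/c10.png',np.hstack([t,u]))
"
```

```text
t 25.6 tcp [ 0.4377 -0.054   0.036 ] rpy [ 3.14  -0.007 -3.126] F [-7.3  0.4 15.9] w 0.0185 g 80.8 J [-0.22  0.39  2.02 -0.    0.74 -1.81]
```

View pics/c10.png

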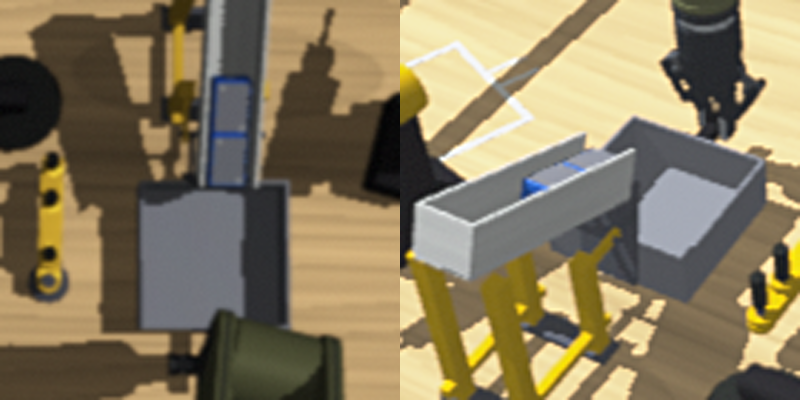

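The flap is partly open: the push reads 7 N and the boxes have slid a few mm. I push further.

Request:
send_rows(increments="1 -0.01 0 0 0; 1 -0.02 0 0 0; 1 -0.03 0 0 0; 1 -0.035 0 0 0; 1 -0.035 0 0 0; 1 -0.035 0 0 0; 1 -0.035 0 0 0; 1 -0.035 0 0 0; 1 -0.035 0 0 0; 1 -0.035 0 0 0")

```text
time_s: 26.95
tcp_pos: [0.4518, -0.0533, 0.036]
eef_rot: [3.139, -0.012, -3.126]
force: [-13.6, -0.4, 24.0]
gripper_width: 0.0185
grasp_force: 81.8
```

```bash
python3 -c "
from h import *
s=state()
it=eyes.get_image('top');isc=eyes.get_image('scene')
t=cv2.resize(it['frame'][150:290,305:445],(400,400),interpolation=cv2.INTER_CUBIC);u=cv2.resize(isc['frame'][180:320,170:310],(400,400),interpolation=cv2.INTER_CUBIC)
cv2.imwrite('pics/c11.png',np.hstack([t,u]))
"
```

```text
t 26.95 tcp [ 0.4518 -0.0533  0.036 ] rpy [ 3.139 -0.012 -3.126] F [-13.6  -0.4  24. ] w 0.0185 g 81.8 J [-0.21  0.4   1.99 -0.    0.76 -1.8 ]
```

View pics/c11.png

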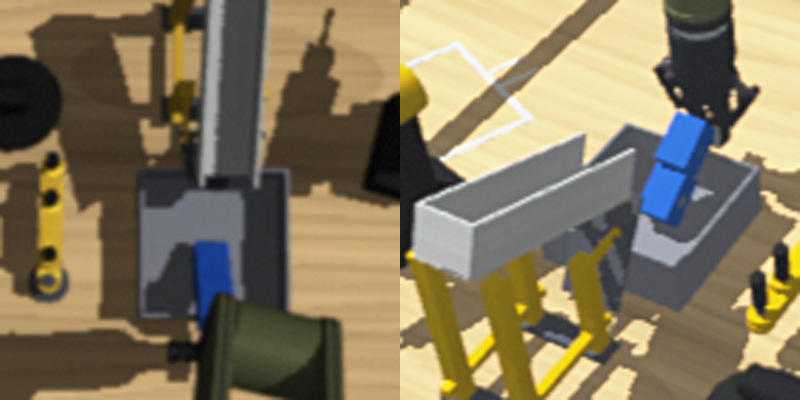

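Both boxes are out: one is in the tub and the other leans over it against the rear wall and gripper, at crop pixel (690,140). I back off the flap and look again.

Request:
send_rows(increments="1 0.02 0 0 0; 1 0.05 0 0 0; 1 0.08 0 0 0; 1 0.1 0 0 0; 1 0.1 0 0 0; 1 0.1 0 0 0; 1 0.1 0 0 0; 1 0.1 0 0 0; 1 0.1 0 0 0; 1 0.1 0 0 0")

```text
time_s: 28.3
tcp_pos: [0.4073, -0.0558, 0.036]
eef_rot: [3.141, -0.003, -3.127]
force: [-1.8, 0.3, 12.6]
gripper_width: 0.0184
grasp_force: 80.2
```

```bash
python3 -c "
from h import *
s=state()
im=eyes.get_image('wrist')
it=eyes.get_image('top');isc=eyes.get_image('scene')
t=cv2.resize(im['frame'],(520,390));u=cv2.resize(isc['frame'][180:320,190:290],(279,390),interpolation=cv2.INTER_CUBIC)
cv2.imwrite('pics/c12.png',np.hstack([t,u]))
"
```

```text
t 28.3 tcp [ 0.4073 -0.0558  0.036 ] rpy [ 3.141e+00 -3.000e-03 -3.127e+00] F [-1.8  0.3 12.6] w 0.0184 g 80.2 J [-0.24  0.36  2.09 -0.    0.7  -1.82]
```

View pics/c12.png

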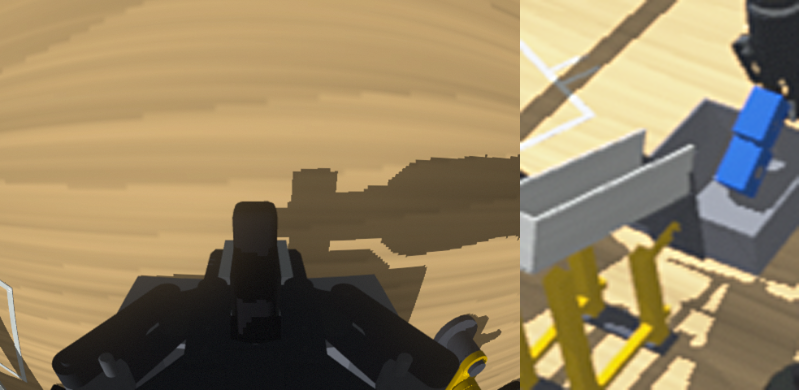

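The two boxes lie end to end as a ramp from the tub floor to the gripper, over the handle wall. I'll carry the tub gently to the outline area, then jerk it backward to drop them in.

```bash
python3 -c "
from h import *
rows([(.392,-.18,.036,166,1,10)])"
```

```text
1 0.003 -0.025 -0.000 0.008; 1 0.007 -0.050 -0.000 0.016; 1 0.010 -0.074 -0.000 0.025; 1 0.014 -0.099 -0.000 0.033; 1 0.017 -0.124 -0.000 0.041; 1 0.021 -0.149 -0.000 0.049; 1 0.024 -0.173 -0.000 0.058; 1 0.027 -0.198 -0.000 0.066; 1 0.031 -0.223 -0.000 0.074; 1 0.034 -0.248 -0.000 0.082 10
```

Request:
send_rows(increments="1 0.003 -0.015 0 0.004; 1 0.007 -0.04 0 0.012; 1 0.01 -0.07 0 0.022; 1 0.014 -0.099 0 0.033; 1 0.017 -0.124 0 0.041; 1 0.021 -0.149 0 0.049; 1 0.024 -0.173 0 0.058; 1 0.027 -0.198 0 0.066; 1 0.031 -0.225 0 0.074; 1 0.034 -0.248 0 0.082")

```text
time_s: 29.7
tcp_pos: [0.3927, -0.1793, 0.0359]
eef_rot: [3.14, -0.002, 2.897]
force: [0.7, 4.9, 10.7]
gripper_width: 0.0186
grasp_force: 80.2
```

```bash
python3 -c "
from h import *
s=state()
isc=eyes.get_image('scene');cv2.imwrite('pics/s13.png',isc['frame'])
rows([(.385,-.3,.036,152,1,6),(.42,-.355,.036,154,1,4)])"
```

```text
t 29.7 tcp [ 0.3927 -0.1793  0.0359] rpy [ 3.140e+00 -2.000e-03  2.897e+00] F [ 0.7  4.9 10.7] w 0.0186 g 80.2 J [-0.53  0.38  2.05  0.    0.72 -1.85]
1 -0.007 -0.039 -0.000 0.013; 1 -0.014 -0.078 -0.000 0.026; 1 -0.021 -0.118 -0.000 0.039; 1 -0.028 -0.157 -0.000 0.052; 1 -0.036 -0.196 -0.000 0.065; 1 -0.043 -0.235 -0.000 0.078; 1 -0.066 -0.258 -0.000 0.075; 1 -0.090 -0.280 -0.000 0.072; 1 -0.114 -0.303 -0.000 0.069; 1 -0.137 -0.325 -0.000 0.066 10
```

Request:
send_rows(increments="1 -0.007 -0.03 0 0.01; 1 -0.014 -0.07 0 0.022; 1 -0.021 -0.11 0 0.036; 1 -0.028 -0.15 0 0.05; 1 -0.036 -0.195 0 0.065; 1 -0.045 -0.235 0 0.075; 1 -0.066 -0.26 0 0.075; 1 -0.09 -0.28 0 0.072; 1 -0.114 -0.303 0 0.069; 1 -0.137 -0.325 0 0.066")

```text
time_s: 31.0
tcp_pos: [0.4185, -0.3519, 0.036]
eef_rot: [3.139, -0.007, 2.692]
force: [-5.0, 4.6, 14.1]
gripper_width: 0.0187
grasp_force: 80.7
```

Request:
send_rows(increments="1 0.12 0 0 0; 1 0.17 0 0 0; 1 0.19 0 0 0; 1 0.2 0 0 0; 1 0.2 0 0 0; 1 0.19 0 0 0; 1 0.17 0 0 0; 1 0.14 0 0 0; 1 0.1 0 0 0; 1 0.06 0 0 0")

```text
time_s: 32.25
tcp_pos: [0.3915, -0.3392, 0.036]
eef_rot: [3.14, -0.008, 2.692]
force: [-7.2, 3.4, 17.5]
gripper_width: 0.0187
grasp_force: 81.8
```

```bash
python3 -c "
from h import *
s=state()
it=eyes.get_image('top');isc=eyes.get_image('scene')
t=cv2.resize(it['frame'][200:300,400:530],(400,308),interpolation=cv2.INTER_CUBIC);u=cv2.resize(isc['frame'][150:250,130:260],(400,308),interpolation=cv2.INTER_CUBIC)
cv2.imwrite('pics/c14.png',np.hstack([t,u]))
"
```

```text
t 32.25 tcp [ 0.3915 -0.3392  0.036 ] rpy [ 3.14  -0.008  2.692] F [-7.2  3.4 17.5] w 0.0187 g 81.8 J [-0.79  0.46  1.86 -0.    0.83 -1.91]
```

View pics/c14.png

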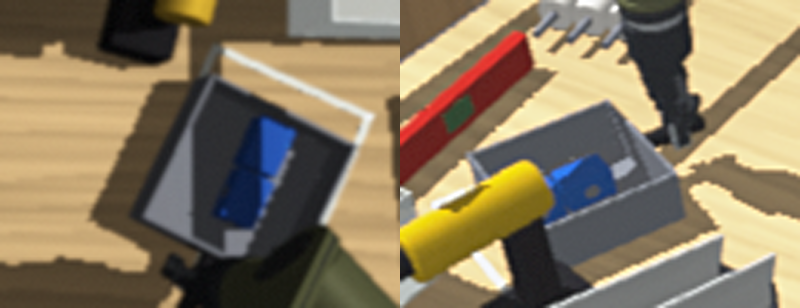

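Both chute boxes now lie inside the tub, around crop (255,170), and the outline's far corners show at (220,48) and (372,117). I check the outline with those and return the tub. That was 17 pictures viewed, over the limit of 14, so I'll use numbers only from here.

```bash
python3 -c "
from h import *
it=eyes.get_image('top')
P=[pix2world(it,(400+(u+.5)/3.077-.5,200+(v+.5)/3.08-.5),0)[:2] for u,v in((219,46),(374,116))]
d=P[1]-P[0];print(P,np.hypot(*d)); b=np.arctan2(d[1],d[0])+np.pi/2;print(np.degrees(b)); print((P[0]+P[1])/2-.1*np.array([np.cos(b),np.sin(b)]))
rows([(.4252,-.3726,.036,156.7,1,8),(.4252,-.3726,.036,156.7,1,2)])"
```

```text
[array([ 0.66834049, -0.3840898 ]), array([ 0.59147936, -0.56241659])] 0.1941856828280597
-23.316659488998713
[ 0.53807679 -0.43367194]
1 -0.010 -0.004 0.000 -0.002; 1 -0.020 -0.007 0.000 -0.003; 1 -0.030 -0.011 0.000 -0.005; 1 -0.040 -0.015 0.000 -0.007; 1 -0.050 -0.018 0.000 -0.009; 1 -0.060 -0.022 0.000 -0.010; 1 -0.070 -0.026 0.000 -0.012; 1 -0.080 -0.029 0.000 -0.014; 1 -0.080 -0.029 0.000 -0.014; 1 -0.080 -0.029 0.000 -0.014 10
```

Request:
send_rows(increments="1 -0.01 -0.005 0 -0.002; 1 -0.02 -0.01 0 -0.003; 1 -0.03 -0.015 0 -0.005; 1 -0.04 -0.02 0 -0.007; 1 -0.05 -0.025 0 -0.009; 1 -0.06 -0.03 0 -0.01; 1 -0.07 -0.035 0 -0.012; 1 -0.08 -0.038 0 -0.014; 1 -0.085 -0.04 0 -0.014; 1 -0.085 -0.04 0 -0.014")

```text
time_s: 33.65
tcp_pos: [0.4218, -0.3759, 0.036]
eef_rot: [3.14, -0.006, 2.736]
force: [-3.8, 3.6, 14.7]
gripper_width: 0.0188
grasp_force: 81.5
```

Request:
send_rows(increments="-0.1 0 0 0 0; -0.1 0 0 0 0; -0.2 0 0 0 0; -0.2 0 0 -0.06 0; -0.2 0 0 -0.12 0; -0.2 0.04 0 -0.2 0; -0.2 0.08 0 -0.25 0; -0.2 0.1 0.05 -0.28 0; -0.2 0.1 0.1 -0.28 0; -0.2 0.1 0.15 -0.28 0")

```text
time_s: 34.9
tcp_pos: [0.4076, -0.2886, 0.176]
eef_rot: [-3.142, 0.0, 2.734]
force: [1.1, -0.1, -0.8]
gripper_width: 0.0516
grasp_force: 0.0
```

```bash
cat > tub.py <<'E'
from h import *
it=eyes.get_image("top")
for r in eyes.silhouettes("top","tub")[:2]:
    m=r["mask"].astype(np.uint8); w=np.array([pix2world(it,p,.065)[:2] for p in np.argwhere(m)[:,::-1]],np.float32)
    q=cv2.minAreaRect(w); print("tub",round(r["score"],2),np.round(r["centre"]),np.round(q[0],3),np.round(q[1],3),round(q[2],1))
hsv=cv2.cvtColor(it["frame"],cv2.COLOR_BGR2HSV); bl=((hsv[...,0]>100)&(hsv[...,0]<130)&(hsv[...,1]>110)&(hsv[...,2]>60)).astype(np.uint8)
bl=cv2.morphologyEx(bl,cv2.MORPH_CLOSE,np.ones((3,3)))
n,l,st,c=cv2.connectedComponentsWithStats(bl)
for i in range(1,n):
    if st[i,4]>15: print("blue",st[i,4],np.round(c[i]),np.round(pix2world(it,c[i],.036),3))
for r in eyes.recognise("top","stray_box1")[:8]: print(round(r["score"],2),np.round(r["centre"]),np.round(pix2world(it,r["centre"],.036),3),it["frame"][int(r["centre"][1]),int(r["centre"][0])])
E
python3 -c "
import tub
from h import *
state()"
```

```text
tub 0.71 [483. 248.] [ 0.538 -0.417] [0.202 0.203] 68.2
tub 0.24 [383. 173.] [ 0.796 -0.046] [0.139 0.299] 85.4
blue 206 [243. 209.] [0.664 0.424 0.036]
blue 456 [493. 246.] [ 0.558 -0.448  0.036]
blue 34 [240. 253.] [0.51  0.427 0.036]
0.79 [260. 314.] [0.3   0.353 0.036] [ 31  33 180]
0.67 [234. 254.] [0.507 0.449 0.036] [121 112 110]
0.64 [235. 290.] [0.38  0.44  0.036] [144 145  39]
0.62 [269. 241.] [0.555 0.328 0.036] [124 115 113]
0.48 [156. 281.] [0.406 0.719 0.036] [138 140  36]
0.47 [267. 276.] [0.434 0.33  0.036] [123 116 115]
t 35.05 tcp [ 0.4076 -0.2884  0.1756] rpy [-3.142e+00 -1.000e-03  2.737e+00] F [ 0.3  0.  -0. ] w 0.0515 g 0.0 J [-0.7   0.25  1.74 -0.    1.15 -1.87]
```

```bash
python3 -c "
from h import *
rows([(.45,.03,.25,140,-.2,6),(.49,.36,.28,128,-.2,8),(.49,.36,.28,128,-.2,6)])"
```

```text
-0.2 0.029 0.103 -0.025 0.016; -0.2 0.058 0.206 -0.050 0.031; -0.2 0.086 0.309 -0.074 0.047; -0.2 0.115 0.413 -0.099 0.062; -0.2 0.144 0.516 -0.124 0.078; -0.2 0.173 0.619 -0.149 0.093; -0.2 0.196 0.699 -0.156 0.102; -0.2 0.220 0.778 -0.164 0.110; -0.2 0.243 0.858 -0.171 0.118; -0.2 0.266 0.938 -0.179 0.127 10
-0.2 0.289 1.018 -0.186 0.135; -0.2 0.313 1.097 -0.194 0.143; -0.2 0.336 1.177 -0.201 0.152; -0.2 0.359 1.257 -0.209 0.160; -0.2 0.359 1.257 -0.209 0.160; -0.2 0.359 1.257 -0.209 0.160; -0.2 0.359 1.257 -0.209 0.160; -0.2 0.359 1.257 -0.209 0.160; -0.2 0.359 1.257 -0.209 0.160; -0.2 0.359 1.257 -0.209 0.160 10
```

Request:
send_rows(increments="-0.2 0.03 0.1 -0.025 0.016; -0.2 0.06 0.2 -0.05 0.031; -0.2 0.09 0.3 -0.075 0.047; -0.2 0.115 0.41 -0.1 0.062; -0.2 0.144 0.51 -0.124 0.078; -0.2 0.173 0.62 -0.15 0.093; -0.2 0.196 0.7 -0.156 0.1; -0.2 0.22 0.78 -0.164 0.11; -0.2 0.243 0.86 -0.171 0.118; -0.2 0.266 0.94 -0.18 0.127")

```text
time_s: 36.3
tcp_pos: [0.4722, 0.1955, 0.2657]
eef_rot: [-3.141, 0.001, 2.334]
force: [1.1, 0.3, -0.6]
gripper_width: 0.0512
grasp_force: 0.0
```

```bash
python3 -c "
from h import *
state();rows([(.49,.36,.28,128,-.2,5),(.49,.36,.28,128,-.2,5)])"
```

```text
t 36.3 tcp [0.4722 0.1955 0.2657] rpy [-3.141e+00  1.000e-03  2.334e+00] F [ 1.1  0.3 -0.6] w 0.0512 g 0.0 J [ 0.31  0.19  1.58 -0.    1.37 -0.45]
-0.2 0.043 0.051 -0.006 0.006; -0.2 0.085 0.101 -0.012 0.013; -0.2 0.128 0.152 -0.017 0.019; -0.2 0.170 0.203 -0.023 0.026; -0.2 0.213 0.253 -0.029 0.032; -0.2 0.213 0.253 -0.029 0.032; -0.2 0.213 0.253 -0.029 0.032; -0.2 0.213 0.253 -0.029 0.032; -0.2 0.213 0.253 -0.029 0.032; -0.2 0.213 0.253 -0.029 0.032 10
```

Request:
send_rows(increments="-0.2 0.043 0.05 0 0.006; -0.2 0.085 0.1 -0.01 0.013; -0.2 0.128 0.15 -0.017 0.019; -0.2 0.17 0.2 -0.023 0.026; -0.2 0.213 0.25 -0.03 0.032; -0.2 0.213 0.25 -0.03 0.032; -0.2 0.213 0.25 -0.03 0.032; -0.2 0.213 0.25 -0.03 0.032; -0.2 0.213 0.25 -0.03 0.032; -0.2 0.213 0.25 -0.03 0.032")

```text
time_s: 37.55
tcp_pos: [0.488, 0.3578, 0.281]
eef_rot: [3.141, 0.0, 2.235]
force: [1.2, 0.1, -0.5]
gripper_width: 0.0513
grasp_force: 0.0
```

```bash
cat > stray.py <<'E'
from h import *
s=state(); im=eyes.get_image("wrist")
for r in eyes.silhouettes("wrist","stray_box1"):
    m=r["mask"].astype(np.uint8); cs,_=cv2.findContours(m,cv2.RETR_EXTERNAL,cv2.CHAIN_APPROX_NONE); c=max(cs,key=cv2.contourArea)
    w=np.array([w2w(im,s,p,.036)[:2] for p in c[:,0]],np.float32); q=cv2.minAreaRect(w)
    b=cv2.boxPoints(q); e=b[1]-b[0] if q[1][1]<0 else None
    e1,e2=b[1]-b[0],b[2]-b[1]; L=e1 if np.linalg.norm(e1)>np.linalg.norm(e2) else e2
    print(round(r["score"],2),np.round(r["centre"]),"pos",np.round(q[0],3),"size",np.round(q[1],3),"long bearing",round(np.degrees(np.arctan2(L[1],L[0]))%180,1),"bgr",np.round(im["frame"][r["mask"]].mean(0)))
E
python3 stray.py
```

```text
t 37.55 tcp [0.488  0.3578 0.281 ] rpy [3.141 0.    2.235] F [ 1.2  0.1 -0.5] w 0.0513 g 0.0 J [ 0.56  0.32  1.36 -0.    1.46 -0.1 ]
0.97 [344. 235.] pos [0.543 0.342] size [0.045 0.068] long bearing 122.2 bgr [137. 119. 116.]
0.92 [269. 181.] pos [0.441 0.34 ] size [0.045 0.064] long bearing 123.2 bgr [143. 126. 122.]
0.91 [178.  95.] pos [0.301 0.356] size [0.053 0.06 ] long bearing 110.4 bgr [ 38.  55. 175.]
0.84 [284.  69.] pos [0.381 0.447] size [0.06  0.045] long bearing 58.8 bgr [158. 161.  58.]
0.81 [382. 140.] pos [0.509 0.45 ] size [0.042 0.062] long bearing 174.0 bgr [142. 122. 118.]
0.45 [288. 389.] pos [0.632 0.122] size [0.155 0.091] long bearing 6.7 bgr [ 14.  94. 114.]
0.36 [286. 386.] pos [0.625 0.126] size [0.052 0.132] long bearing 156.0 bgr [ 10. 113. 136.]
```

```bash
python3 -c "
from h import *
rows([(.441,.335,.07,123,-.5,5),(.441,.335,.010,123,-.5,3),(.441,.335,.010,123,-.5,2)])"
```

```text
-0.5 0.004 -0.020 0.084 0.006; -0.5 0.009 -0.041 0.169 0.011; -0.5 0.013 -0.061 0.253 0.017; -0.5 0.017 -0.082 0.338 0.022; -0.5 0.021 -0.102 0.422 0.028; -0.5 0.021 -0.102 0.462 0.028; -0.5 0.022 -0.102 0.502 0.028; -0.5 0.022 -0.102 0.542 0.028; -0.5 0.022 -0.102 0.542 0.028; -0.5 0.022 -0.102 0.542 0.028 10
```

Request:
send_rows(increments="-0.5 0.004 -0.02 0.084 0.006; -0.5 0.009 -0.041 0.17 0.011; -0.5 0.013 -0.061 0.253 0.017; -0.5 0.017 -0.082 0.338 0.022; -0.5 0.021 -0.102 0.42 0.028; -0.5 0.021 -0.102 0.46 0.028; -0.5 0.021 -0.102 0.5 0.028; -0.5 0.021 -0.102 0.54 0.028; 1 0.021 -0.102 0.54 0.028; 1 0.021 -0.102 0.54 0.028", squeeze=50)

```text
time_s: 38.9
tcp_pos: [0.4417, 0.3355, 0.0114]
eef_rot: [3.141, 0.0, 2.147]
force: [0.2, 0.3, -1.0]
gripper_width: 0.0412
grasp_force: 51.2
```

Request:
send_rows(increments="1 0 0 0 0; 1 0 0 0 0; 1 0 0 -0.05 0; 1 0 0 -0.12 0; 1 0 0 -0.2 0; 1 0 0 -0.28 0; 1 0 0 -0.36 0; 1 0 0 -0.42 0; 1 0 0 -0.42 0; 1 0 0 -0.42 0")

```text
time_s: 40.15
tcp_pos: [0.4405, 0.3347, 0.22]
eef_rot: [-3.14, -0.0, 2.147]
force: [-0.5, 0.5, -0.6]
gripper_width: 0.041
grasp_force: 51.3
```

```bash
python3 -c "
from h import *
state()
rows([(.47,.12,.23,130,1,5),(.47,-.12,.23,145,1,5)])"
```

```text
t 40.15 tcp [0.4405 0.3347 0.22  ] rpy [-3.14  -0.     2.147] F [-0.5  0.5 -0.6] w 0.041 g 51.3 J [ 0.57  0.29  1.57  0.    1.29 -0.  ]
1 -0.078 -0.037 -0.004 -0.008; 1 -0.157 -0.074 -0.008 -0.015; 1 -0.235 -0.111 -0.012 -0.023; 1 -0.314 -0.148 -0.016 -0.031; 1 -0.392 -0.185 -0.020 -0.039; 1 -0.473 -0.237 -0.020 -0.055; 1 -0.553 -0.289 -0.020 -0.072; 1 -0.634 -0.342 -0.020 -0.089; 1 -0.714 -0.394 -0.019 -0.105; 1 -0.795 -0.446 -0.019 -0.122 10
```

Got the box (41 mm). I carry it to the tub.

Request:
send_rows(increments="1 -0.08 -0.037 0 -0.008; 1 -0.157 -0.074 -0.01 -0.015; 1 -0.235 -0.11 -0.012 -0.023; 1 -0.314 -0.148 -0.016 -0.031; 1 -0.392 -0.185 -0.02 -0.039; 1 -0.473 -0.237 -0.02 -0.055; 1 -0.553 -0.29 -0.02 -0.072; 1 -0.634 -0.342 -0.02 -0.09; 1 -0.714 -0.394 -0.02 -0.105; 1 -0.795 -0.446 -0.02 -0.122")

```text
time_s: 41.4
tcp_pos: [0.4696, -0.1207, 0.2289]
eef_rot: [-3.141, -0.004, 2.532]
force: [0.2, 0.4, -0.9]
gripper_width: 0.0413
grasp_force: 51.3
```

```bash
python3 -c "
from h import *
state()
rows([(.557,-.376,.16,157,1,7),(.557,-.376,.09,157,1,3)])
im=eyes.get_image('top')
P=[]
for r in eyes.silhouettes('top','chute_box1'): print(r['score'],r['centre'],np.round(pix2world(im,r['centre'],.04),3))
"
```

```text
t 41.4 tcp [ 0.4696 -0.1207  0.2289] rpy [-3.141 -0.004  2.532] F [ 0.2  0.4 -0.9] w 0.0413 g 51.3 J [-0.34  0.18  1.69  0.    1.27 -1.3 ]
1 -0.062 -0.046 0.019 -0.009; 1 -0.125 -0.091 0.039 -0.019; 1 -0.187 -0.137 0.058 -0.028; 1 -0.249 -0.182 0.078 -0.038; 1 -0.311 -0.228 0.097 -0.047; 1 -0.374 -0.273 0.117 -0.057; 1 -0.436 -0.319 0.136 -0.066; 1 -0.436 -0.319 0.183 -0.066; 1 -0.436 -0.318 0.230 -0.066; 1 -0.437 -0.318 0.276 -0.066 10
0.64 [492.6, 235.9] [ 0.591 -0.446  0.04 ]
0.54 [490.2, 255.0] [ 0.525 -0.438  0.04 ]
```

Request:
send_rows(increments="1 -0.054 -0.047 0 -0.009; 1 -0.11 -0.095 0.02 -0.019; 1 -0.16 -0.14 0.04 -0.028; 1 -0.21 -0.19 0.06 -0.038; 1 -0.27 -0.237 0.09 -0.047; 1 -0.32 -0.284 0.11 -0.057; 1 -0.377 -0.331 0.13 -0.066; 1 -0.377 -0.331 0.18 -0.066; 1 -0.377 -0.331 0.23 -0.066; 1 -0.377 -0.331 0.276 -0.066")

```text
time_s: 42.75
tcp_pos: [0.5294, -0.3616, 0.0898]
eef_rot: [3.14, -0.004, 2.738]
force: [-0.8, -0.1, -1.1]
gripper_width: 0.0411
grasp_force: 51.3
```

Request:
send_rows(increments="1 0 0 0 0; 0 0 0 0 0; -0.1 0 0 0 0; -0.2 0 0 0 0; -0.2 0 0 -0.08 0; -0.2 0 0 -0.16 0; -0.2 0.1 0.03 -0.24 0; -0.2 0.2 0.1 -0.3 0; -0.2 0.25 0.18 -0.3 0; -0.2 0.3 0.26 -0.3 0")

```text
time_s: 44.0
tcp_pos: [0.443, -0.1835, 0.2446]
eef_rot: [3.142, 0.003, 2.737]
force: [0.7, -0.0, -0.8]
gripper_width: 0.0513
grasp_force: 0.0
```

```bash
python3 -c "
import tub
from h import *
state()
im=eyes.get_image('top')
for r in eyes.recognise('top','chute_box1'): print(r['score'],r['centre'],np.round(pix2world(im,r['centre'],.04),3))
rows([(.47,.05,.25,140,-.5,5),(.547,.337,.20,122,-.5,7),(.547,.337,.07,122,-.5,3),(.547,.337,.01,122,-.5,3),(.547,.337,.01,122,1,2)])
"
```

```text
tub 0.91 [500. 240.] [ 0.558 -0.426] [0.198 0.157] 67.0
blue 206 [242. 209.] [0.663 0.425 0.036]
blue 456 [493. 246.] [ 0.557 -0.448  0.036]
blue 34 [240. 253.] [0.51  0.427 0.036]
0.76 [234. 256.] [0.499 0.45  0.036] [118 110 108]
0.63 [262. 316.] [0.293 0.346 0.036] [15 14 72]
0.59 [470. 250.] [ 0.54  -0.369  0.036] [131 123 121]
0.59 [154. 279.] [0.412 0.725 0.036] [137 138  36]
0.59 [463. 234.] [ 0.595 -0.344  0.036] [73 74 73]
0.58 [236. 289.] [0.385 0.439 0.036] [143 144  39]
0.56 [265. 240.] [0.559 0.341 0.036] [125 110 107]
t 44.15 tcp [ 0.4429 -0.183   0.2439] rpy [-3.142e+00  2.000e-03  2.741e+00] F [-0.5  0.2 -0.4] w 0.0513 g 0.0 J [-0.48  0.16  1.68  0.    1.3  -1.65]
0.62 [489.6, 254.6] [ 0.526 -0.436  0.04 ]
0.5 [495.1, 235.3] [ 0.593 -0.454  0.04 ]
0.46 [322.2, 230.3] [0.596 0.144 0.04 ]
-0.5 0.027 0.091 -0.003 0.019; -0.5 0.055 0.181 -0.005 0.038; -0.5 0.082 0.272 -0.008 0.056; -0.5 0.110 0.363 -0.011 0.075; -0.5 0.137 0.453 -0.013 0.094; -0.5 0.149 0.537 0.001 0.108; -0.5 0.161 0.621 0.015 0.123; -0.5 0.173 0.705 0.029 0.137; -0.5 0.185 0.790 0.043 0.151; -0.5 0.197 0.874 0.058 0.165 10
-0.5 0.209 0.958 0.072 0.180; -0.5 0.221 1.042 0.086 0.194; -0.5 0.221 1.042 0.173 0.194; -0.5 0.221 1.042 0.259 0.194; -0.5 0.221 1.042 0.346 0.194; -0.5 0.221 1.042 0.386 0.194; -0.5 0.221 1.042 0.426 0.194; -0.5 0.221 1.042 0.466 0.194; 1 0.221 1.042 0.466 0.194; 1 0.221 1.042 0.466 0.194 10
```

Request:
send_rows(increments="-0.5 0.027 0.09 0 0.019; -0.5 0.055 0.18 0 0.038; -0.5 0.082 0.27 0 0.056; -0.5 0.11 0.36 -0.01 0.075; -0.5 0.137 0.45 -0.01 0.094; -0.5 0.149 0.537 0 0.108; -0.5 0.161 0.62 0.015 0.123; -0.5 0.173 0.705 0.03 0.137; -0.5 0.185 0.79 0.04 0.151; -0.5 0.197 0.874 0.04 0.165")

```text
time_s: 45.5
tcp_pos: [0.5265, 0.2562, 0.2219]
eef_rot: [-3.141, 0.0, 2.217]
force: [-0.3, 0.2, -0.3]
gripper_width: 0.0641
grasp_force: 0.0
```

```bash
python3 stray.py; python3 -c "
from h import *
rows([(.547,.337,.16,122,-.5,3),(.547,.337,.01,122,-.5,5),(.547,.337,.01,122,1,2)])
"
```

```text
t 45.5 tcp [0.5265 0.2562 0.2219] rpy [-3.141  0.     2.217] F [-0.3  0.2 -0.3] w 0.0641 g 0.0 J [ 0.38  0.33  1.5  -0.    1.32 -0.26]
0.97 [385. 148.] pos [0.544 0.337] size [0.047 0.06 ] long bearing 123.4 bgr [137. 117. 113.]
0.73 [427.  37.] pos [0.51  0.444] size [0.05  0.059] long bearing 173.9 bgr [84. 68. 64.]
0.67 [180.  12.] pos [0.311 0.332] size [0.055 0.023] long bearing 27.9 bgr [ 36.  52. 157.]
-0.5 0.034 0.042 0.042 0.010; -0.5 0.067 0.083 0.083 0.019; -0.5 0.101 0.125 0.125 0.029; -0.5 0.101 0.125 0.185 0.029; -0.5 0.101 0.124 0.245 0.029; -0.5 0.101 0.124 0.305 0.029; -0.5 0.101 0.124 0.365 0.029; -0.5 0.101 0.124 0.425 0.029; 1 0.101 0.124 0.425 0.029; 1 0.101 0.124 0.425 0.029 10
```

Request:
send_rows(increments="-0.5 0.034 0.042 0.04 0.01; -0.5 0.067 0.083 0.083 0.019; -0.5 0.1 0.124 0.125 0.026; -0.5 0.1 0.124 0.185 0.026; -0.5 0.1 0.124 0.245 0.026; -0.5 0.1 0.124 0.305 0.026; -0.5 0.1 0.124 0.365 0.026; -0.5 0.1 0.124 0.424 0.026; 1 0.1 0.124 0.424 0.026; 1 0.1 0.124 0.424 0.026")

```text
time_s: 46.85
tcp_pos: [0.545, 0.3325, 0.0113]
eef_rot: [3.141, 0.0, 2.137]
force: [-0.2, 0.3, -1.1]
gripper_width: 0.0412
grasp_force: 53.5
```

Request:
send_rows(increments="1 0 0 0 0; 1 0 0 0 0; 1 0 0 -0.05 0; 1 0 0 -0.12 0; 1 0 0 -0.2 0; 1 0 0 -0.28 0; 1 0 0 -0.36 0; 1 0 0 -0.42 0; 1 -0.05 -0.03 -0.44 0; 1 -0.12 -0.07 -0.44 0")

```text
time_s: 48.1
tcp_pos: [0.5471, 0.2642, 0.2331]
eef_rot: [3.137, 0.001, 2.14]
force: [-0.8, -1.2, -1.2]
gripper_width: 0.0413
grasp_force: 53.7
```

```bash
python3 -c "
from h import *
state()
rows([(.48,.05,.23,135,1,5),(.46,-.17,.23,147,1,5)])"
```

```text
t 48.1 tcp [0.5471 0.2642 0.2331] rpy [3.137e+00 1.000e-03 2.140e+00] F [-0.8 -1.2 -1.2] w 0.0413 g 53.7 J [ 0.38  0.35  1.44  0.    1.35 -0.19]
1 -0.058 -0.069 0.001 -0.014; 1 -0.115 -0.138 0.002 -0.027; 1 -0.173 -0.206 0.003 -0.041; 1 -0.231 -0.275 0.004 -0.055; 1 -0.288 -0.344 0.005 -0.069; 1 -0.358 -0.398 0.005 -0.082; 1 -0.428 -0.452 0.005 -0.095; 1 -0.498 -0.507 0.004 -0.109; 1 -0.568 -0.561 0.004 -0.122; 1 -0.637 -0.615 0.004 -0.135 10
```

Request:
send_rows(increments="1 -0.058 -0.069 0 -0.014; 1 -0.115 -0.138 0 -0.027; 1 -0.173 -0.206 0 -0.041; 1 -0.23 -0.275 0 -0.055; 1 -0.29 -0.344 0 -0.07; 1 -0.358 -0.4 0 -0.082; 1 -0.428 -0.452 0 -0.095; 1 -0.5 -0.507 0 -0.11; 1 -0.568 -0.56 0 -0.122; 1 -0.637 -0.615 0 -0.135")

```text
time_s: 49.35
tcp_pos: [0.4579, -0.1714, 0.2316]
eef_rot: [3.141, 0.002, 2.564]
force: [0.6, -0.4, -1.1]
gripper_width: 0.041
grasp_force: 53.7
```

```bash
python3 -c "
from h import *
state()
rows([(.544,-.4865,.16,157,1,8),(.544,-.4865,.095,157,1,2)])"
```

```text
t 49.35 tcp [ 0.4579 -0.1714  0.2316] rpy [3.141e+00 2.000e-03 2.564e+00] F [ 0.6 -0.4 -1.1] w 0.041 g 53.7 J [-0.44  0.19  1.68  0.    1.28 -1.44]
1 -0.061 -0.054 0.018 -0.007; 1 -0.122 -0.108 0.036 -0.014; 1 -0.183 -0.163 0.054 -0.021; 1 -0.244 -0.217 0.072 -0.028; 1 -0.305 -0.271 0.090 -0.035; 1 -0.366 -0.325 0.108 -0.042; 1 -0.427 -0.380 0.126 -0.049; 1 -0.488 -0.434 0.144 -0.056; 1 -0.488 -0.434 0.209 -0.056; 1 -0.488 -0.434 0.274 -0.056 10
```

Request:
send_rows(increments="1 -0.061 -0.054 0 -0.007; 1 -0.122 -0.108 0.02 -0.014; 1 -0.183 -0.163 0.04 -0.021; 1 -0.244 -0.217 0.06 -0.028; 1 -0.305 -0.27 0.08 -0.035; 1 -0.366 -0.325 0.1 -0.042; 1 -0.427 -0.38 0.12 -0.05; 1 -0.488 -0.434 0.14 -0.056; 1 -0.488 -0.434 0.21 -0.056; 1 -0.488 -0.434 0.27 -0.056")

```text
time_s: 50.6
tcp_pos: [0.5434, -0.486, 0.0952]
eef_rot: [-3.141, 0.0, 2.737]
force: [-0.1, 1.0, -0.8]
gripper_width: 0.0409
grasp_force: 53.8
```

Request:
send_rows(increments="1 0 0 0 0; 0 0 0 0 0; -0.1 0 0 0 0; -0.2 0 0 0 0; -0.2 0 0 -0.08 0; -0.2 0 0 -0.16 0; -0.2 0.1 0.06 -0.24 0; -0.2 0.2 0.16 -0.3 0; -0.2 0.28 0.26 -0.3 0; -0.2 0.34 0.36 -0.3 0")

```text
time_s: 51.85
tcp_pos: [0.4607, -0.2692, 0.2472]
eef_rot: [-3.141, 0.004, 2.737]
force: [0.8, 0.6, 1.4]
gripper_width: 0.0512
grasp_force: 0.0
```

```bash
python3 -c "
import tub
from h import *
state()
rows([(.47,.05,.25,145,-.5,4),(.49,.34,.22,165,-.5,6)])
"
```

```text
tub 0.81 [479. 233.] [ 0.549 -0.421] [0.194 0.175] 68.1
blue 203 [242. 209.] [0.663 0.425 0.036]
blue 366 [493. 242.] [ 0.57  -0.45   0.036]
blue 34 [240. 253.] [0.51  0.427 0.036]
0.77 [239. 290.] [0.384 0.426 0.036] [143 144  38]
0.75 [262. 315.] [0.299 0.346 0.036] [ 23  23 132]
0.73 [470. 254.] [ 0.527 -0.371  0.036] [133 126 123]
0.65 [155. 277.] [0.419 0.72  0.036] [139 140  37]
0.56 [503. 240.] [ 0.579 -0.482  0.036] [127  91  77]
0.54 [233. 255.] [0.503 0.452 0.036] [121 113 110]
t 52.0 tcp [ 0.4602 -0.2675  0.2468] rpy [3.142e+00 1.000e-03 2.741e+00] F [ 0.3 -0.9 -0.4] w 0.0513 g 0.0 J [-0.61  0.23  1.57  0.    1.34 -1.78]
-0.5 0.057 0.148 -0.002 0.017; -0.5 0.115 0.296 -0.003 0.034; -0.5 0.172 0.444 -0.005 0.050; -0.5 0.229 0.593 -0.007 0.067; -0.5 0.261 0.684 0.003 0.048; -0.5 0.292 0.776 0.013 0.030; -0.5 0.324 0.867 0.023 0.011; -0.5 0.356 0.959 0.033 -0.007; -0.5 0.387 1.051 0.043 -0.026; -0.5 0.419 1.142 0.053 -0.044 10
```

Request:
send_rows(increments="-0.5 0.04 0.1 0 0; -0.5 0.08 0.2 0 0; -0.5 0.12 0.3 0 0; -0.5 0.15 0.4 0 0; -0.5 0.19 0.5 0 0; -0.5 0.23 0.6 0 0; -0.5 0.27 0.7 0 0; -0.5 0.3 0.8 0 0; -0.5 0.34 0.9 0.02 0; -0.5 0.38 1 0.04 -0.03")

```text
time_s: 53.25
tcp_pos: [0.4848, 0.2657, 0.2258]
eef_rot: [3.14, 0.003, 2.834]
force: [1.5, 0.1, -0.0]
gripper_width: 0.0642
grasp_force: 0.0
```

```bash
python3 stray.py; python3 -c "
from h import *
rows([(.51,.449,.12,174,-.5,4),(.51,.449,.01,174,-.5,4),(.51,.449,.01,174,1,2)])
"
```

```text
t 53.25 tcp [0.4848 0.2657 0.2258] rpy [3.140e+00 3.000e-03 2.834e+00] F [ 1.5  0.1 -0. ] w 0.0642 g 0.0 J [ 0.43  0.28  1.56 -0.    1.3  -0.84]
0.85 [459.  50.] pos [0.38  0.441] size [0.067 0.049] long bearing 58.1 bgr [132. 133.  36.]
0.77 [334.   9.] pos [0.321 0.34 ] size [0.052 0.024] long bearing 73.9 bgr [ 32.  44. 140.]
0.72 [634.  39.] pos [0.396 0.679] size [0.029 0.059] long bearing 159.2 bgr [54. 54.  9.]
0.26 [241. 346.] pos [0.655 0.143] size [0.053 0.169] long bearing 154.0 bgr [30. 80. 94.]
-0.5 0.015 0.090 0.052 -0.016; -0.5 0.029 0.180 0.105 -0.032; -0.5 0.044 0.269 0.157 -0.048; -0.5 0.058 0.359 0.210 -0.063; -0.5 0.058 0.359 0.265 -0.063; -0.5 0.058 0.359 0.320 -0.063; -0.5 0.058 0.359 0.375 -0.063; -0.5 0.058 0.358 0.430 -0.063; 1 0.058 0.358 0.430 -0.063; 1 0.058 0.358 0.430 -0.063 10
```

Request:
send_rows(increments="-0.5 -0.01 0.06 0 -0.016; -0.5 -0.01 0.12 0 -0.032; -0.5 -0.01 0.18 0 -0.048; -0.5 -0.01 0.24 0.02 -0.06; -0.5 -0.01 0.3 0.04 -0.06; -0.5 -0.01 0.355 0.05 -0.06; -0.5 -0.01 0.355 0.05 -0.06; -0.5 -0.01 0.355 0.05 -0.06; -0.5 -0.01 0.355 0.05 -0.06; -0.5 -0.01 0.355 0.05 -0.06")

```text
time_s: 54.6
tcp_pos: [0.5417, 0.4307, 0.2009]
eef_rot: [3.141, 0.0, 3.02]
force: [-0.0, 1.1, 0.0]
gripper_width: 0.0644
grasp_force: 0.0
```

```bash
python3 stray.py; python3 -c "
from h import *
rows([(.51,.449,.12,174,-.5,3),(.51,.449,.01,174,-.5,4),(.51,.449,.01,174,1,3)])
"
```

```text
t 54.6 tcp [0.5417 0.4307 0.2009] rpy [3.141 0.    3.02 ] F [-0.   1.1  0. ] w 0.0644 g 0.0 J [ 0.61  0.49  1.28 -0.    1.37 -0.84]
0.95 [334. 172.] pos [0.509 0.45 ] size [0.042 0.062] long bearing 174.3 bgr [151. 131. 127.]
0.78 [309.  30.] pos [0.382 0.446] size [0.06  0.047] long bearing 57.7 bgr [166. 168.  50.]
0.78 [585.  56.] pos [0.407 0.719] size [0.06  0.069] long bearing 106.0 bgr [79. 81. 23.]
-0.5 0.022 0.009 0.054 -0.002; -0.5 0.045 0.019 0.108 -0.004; -0.5 0.067 0.028 0.162 -0.005; -0.5 0.067 0.028 0.217 -0.005; -0.5 0.067 0.028 0.272 -0.005; -0.5 0.067 0.028 0.327 -0.005; -0.5 0.067 0.028 0.382 -0.005; 1 0.067 0.028 0.382 -0.005; 1 0.067 0.028 0.382 -0.005; 1 0.067 0.028 0.382 -0.005 10
```

Request:
send_rows(increments="-0.5 0.022 0.01 0.054 -0.002; -0.5 0.045 0.019 0.108 -0.004; -0.5 0.067 0.028 0.16 -0.005; -0.5 0.067 0.028 0.217 -0.005; -0.5 0.067 0.028 0.272 -0.005; -0.5 0.067 0.028 0.327 -0.005; -0.5 0.067 0.028 0.381 -0.005; 1 0.067 0.028 0.381 -0.005; 1 0.067 0.028 0.381 -0.005; 1 0.067 0.028 0.381 -0.005")

```text
time_s: 55.95
tcp_pos: [0.5109, 0.4502, 0.0113]
eef_rot: [3.14, 0.002, 3.036]
force: [0.3, 0.2, -0.7]
gripper_width: 0.0414
grasp_force: 53.6
```

Request:
send_rows(increments="1 0 0 0 0; 1 0 0 -0.05 0; 1 0 0 -0.12 0; 1 0 0 -0.2 0; 1 0 0 -0.28 0; 1 0 0 -0.36 0; 1 0 0 -0.42 0; 1 0 0 -0.44 0; 1 0 -0.08 -0.44 0; 1 0 -0.18 -0.44 0")

```text
time_s: 57.2
tcp_pos: [0.5, 0.3595, 0.2287]
eef_rot: [-3.141, -0.001, 3.038]
force: [0.6, -1.2, -0.1]
gripper_width: 0.0412
grasp_force: 53.7
```

```bash
python3 -c "
from h import *
state()
rows([(.47,.05,.23,165,1,6),(.46,-.13,.23,157,1,4)])"
```

```text
t 57.2 tcp [0.5    0.3595 0.2287] rpy [-3.141e+00 -1.000e-03  3.038e+00] F [ 0.6 -1.2 -0.1] w 0.0412 g 53.7 J [ 0.55  0.37  1.42 -0.    1.36 -0.91]
1 -0.001 -0.104 -0.000 0.008; 1 -0.001 -0.207 -0.001 0.017; 1 -0.002 -0.311 -0.001 0.025; 1 -0.003 -0.415 -0.001 0.034; 1 -0.004 -0.518 -0.002 0.042; 1 -0.004 -0.622 -0.002 0.050; 1 -0.009 -0.712 -0.002 0.062; 1 -0.013 -0.802 -0.002 0.073; 1 -0.017 -0.892 -0.002 0.084; 1 -0.022 -0.982 -0.002 0.095 10
```

Request:
send_rows(increments="1 0 -0.1 0 0.008; 1 0 -0.2 0 0.017; 1 0 -0.3 0 0.025; 1 0 -0.4 0 0.034; 1 0 -0.51 0 0.042; 1 0 -0.61 0 0.05; 1 0 -0.71 0 0.062; 1 -0.01 -0.8 0 0.073; 1 -0.017 -0.89 0 0.084; 1 -0.022 -0.98 0 0.095")

```text
time_s: 58.45
tcp_pos: [0.4592, -0.1297, 0.229]
eef_rot: [3.142, -0.001, 2.737]
force: [0.6, 0.8, -1.4]
gripper_width: 0.0411
grasp_force: 53.7
```

```bash
python3 -c "
from h import *
state()
it=eyes.get_image('top')
from itertools import chain
for n in('stray_box1','chute_box1'):
  for r in eyes.silhouettes('top',n):
    if r['centre'][0]>440: print(n,round(r['score'],2),r['centre'],np.round(pix2world(it,r['centre'],.036),3),r['mask'].sum())
rows([(.597,-.391,.16,157,1,8),(.597,-.391,.095,157,1,2)])"
```

```text
t 58.45 tcp [ 0.4592 -0.1297  0.229 ] rpy [ 3.142e+00 -1.000e-03  2.737e+00] F [ 0.6  0.8 -1.4] w 0.0411 g 53.7 J [-0.36  0.17  1.7   0.    1.27 -1.53]
stray_box1 0.66 [471.5, 249.9] [ 0.541 -0.375  0.036] 203
stray_box1 0.63 [504.3, 249.5] [ 0.545 -0.488  0.036] 225
stray_box1 0.35 [483.9, 239.6] [ 0.578 -0.417  0.036] 1696
chute_box1 0.65 [493.3, 235.4] [ 0.593 -0.45   0.036] 272
chute_box1 0.64 [490.1, 255.2] [ 0.524 -0.439  0.036] 263
chute_box1 0.35 [504.7, 249.8] [ 0.544 -0.489  0.036] 236
1 -0.057 -0.046 0.017 -0.000; 1 -0.115 -0.092 0.034 -0.000; 1 -0.172 -0.139 0.051 -0.001; 1 -0.230 -0.185 0.069 -0.001; 1 -0.287 -0.231 0.086 -0.001; 1 -0.345 -0.277 0.103 -0.001; 1 -0.402 -0.324 0.120 -0.002; 1 -0.460 -0.370 0.137 -0.002; 1 -0.460 -0.370 0.202 -0.002; 1 -0.460 -0.370 0.267 -0.002 10
```

Request:
send_rows(increments="1 -0.058 -0.046 0 0; 1 -0.116 -0.092 0.02 0; 1 -0.174 -0.139 0.04 0; 1 -0.232 -0.185 0.06 0; 1 -0.29 -0.231 0.08 0; 1 -0.348 -0.277 0.1 0; 1 -0.406 -0.324 0.12 0; 1 -0.466 -0.37 0.14 0; 1 -0.466 -0.37 0.2 0; 1 -0.466 -0.37 0.267 0")

```text
time_s: 59.85
tcp_pos: [0.6025, -0.3888, 0.0949]
eef_rot: [3.141, -0.0, 2.739]
force: [0.4, 0.2, -1.5]
gripper_width: 0.041
grasp_force: 53.8
```

Request:
send_rows(increments="1 0 0 0 0; 0 0 0 0 0; -0.1 0 0 0 0; -0.2 0 0 0 0; -0.2 0 0 -0.08 0; -0.2 0 0 -0.16 0; -0.2 0.1 0.06 -0.24 0; -0.2 0.2 0.16 -0.3 0; -0.2 0.28 0.26 -0.3 0; -0.2 0.36 0.36 -0.3 0")

```text
time_s: 61.1
tcp_pos: [0.5132, -0.1753, 0.2478]
eef_rot: [3.141, 0.004, 2.737]
force: [1.2, 0.4, -0.5]
gripper_width: 0.0514
grasp_force: 0.0
```

```bash
python3 -c "
from h import *
state()
it=eyes.get_image('top'); isc=eyes.get_image('scene')
for n in('stray_box1','chute_box1'):
  for cam,im in(('top',it),('scene',isc)):
   for r in eyes.silhouettes(cam,n): print(cam,n,round(r['score'],2),np.round(r['centre']),np.round(pix2world(im,r['centre'],.036),3),r['mask'].sum())
for cam,im in(('top',it),('scene',isc)):
  for n,z in(('tub',.065),('tub_handle',.061)):
   for r in eyes.silhouettes(cam,n)[:1]:
    w=np.array([pix2world(im,p,z)[:2] for p in np.argwhere(r['mask'])[:,::-1]],np.float32);q=cv2.minAreaRect(w);print(cam,n,round(r['score'],2),q)
for n,z in dict(tape_measure=.066,round_box=.045,screw_carton=.06,drill=.22,suction_lifter=.075,knobA_top=.1,knobB_top=.1,knobC_top=.1).items():
  for r in eyes.recognise('top',n)[:2]: print(n,round(r['score'],2),np.round(pix2world(it,r['centre'],z),3))
"
```

```text
t 61.1 tcp [ 0.5132 -0.1753  0.2478] rpy [3.141 0.004 2.737] F [ 1.2  0.4 -0.5] w 0.0514 g 0.0 J [-0.41  0.25  1.55  0.    1.34 -1.57]
top stray_box1 0.65 [262. 314.] [0.303 0.346 0.036] 255
top stray_box1 0.57 [237. 292.] [0.376 0.434 0.036] 251
top stray_box1 0.56 [156. 280.] [0.41  0.715 0.036] 242
top stray_box1 0.51 [478. 227.] [ 0.621 -0.398  0.036] 94
top stray_box1 0.38 [509. 246.] [ 0.557 -0.505  0.036] 75
scene stray_box1 0.89 [519. 307.] [0.415 0.728 0.036] 404
scene stray_box1 0.8 [427. 268.] [0.392 0.445 0.036] 370
scene stray_box1 0.64 [160. 203.] [ 0.533 -0.505  0.036] 57
scene stray_box1 0.5 [404. 243.] [0.319 0.341 0.036] 319
top chute_box1 0.57 [493. 233.] [ 0.6   -0.45   0.036] 147
top tub 0.94 ((0.5293271541595459, -0.44732874631881714), (0.2550745904445648, 0.1860080063343048), 1.0823241472244263)
top tub_handle 0.88 ((0.5125920176506042, -0.40876200795173645), (0.19630521535873413, 0.2559208869934082), 67.89404296875)
scene tub 0.63 ((0.5346134901046753, -0.3825330138206482), (0.25213122367858887, 0.2596072256565094), 65.73343658447266)
scene tub_handle 0.67 ((0.5328441858291626, -0.38712161779403687), (0.2554059624671936, 0.27161726355552673), 67.7027359008789)
tape_measure 0.86 [0.385 0.228 0.066]
round_box 0.52 [0.689 0.44  0.045]
round_box 0.2 [0.606 0.141 0.045]
screw_carton 0.73 [0.408 0.595 0.06 ]
screw_carton 0.54 [ 0.801 -0.065  0.06 ]
drill 0.82 [ 0.714 -0.273  0.22 ]
suction_lifter 0.6 [0.731 0.263 0.075]
suction_lifter 0.56 [ 0.796 -0.053  0.075]
knobA_top 0.79 [0.608 0.146 0.1  ]
knobA_top 0.52 [ 0.544 -0.478  0.1  ]
knobB_top 0.61 [0.614 0.144 0.1  ]
knobB_top 0.32 [ 0.792 -0.053  0.1  ]
knobC_top 0.6 [0.602 0.156 0.1  ]
```

Request:
send_rows(increments="-0.2 0.05 0.08 -0.03 0; -0.2 0.1 0.16 -0.06 0; -0.2 0.13 0.25 -0.09 0; -0.2 0.16 0.34 -0.1 0; -0.2 0.2 0.43 -0.1 0; -0.2 0.23 0.52 -0.1 0; -0.2 0.26 0.6 -0.1 0; -0.2 0.26 0.6 -0.1 0; -0.2 0.26 0.6 -0.1 0; -0.2 0.26 0.6 -0.1 0")

```text
time_s: 63.25
tcp_pos: [0.5116, 0.1493, 0.2956]
eef_rot: [-3.141, 0.0, 2.737]
force: [-0.6, -0.0, 0.3]
gripper_width: 0.0511
grasp_force: 0.0
```

```bash
cat > fin.py <<'E'
from h import *
state(); it=eyes.get_image('top'); isc=eyes.get_image('scene')
for cam,im in(('top',it),('scene',isc)):
  for n in('stray_box1','chute_box1'):
   for r in eyes.silhouettes(cam,n):
    w=pix2world(im,r['centre'],.036)
    if w[1]<-.3: print(cam,n,round(r['score'],2),np.round(r['centre']),np.round(w,3),r['mask'].sum())
  for r in eyes.silhouettes(cam,'tub')[:1]:
    m=r['mask'].astype(np.uint8); cs,_=cv2.findContours(m,cv2.RETR_EXTERNAL,cv2.CHAIN_APPROX_NONE); h=cv2.convexHull(max(cs,key=cv2.contourArea))
    ap=cv2.approxPolyDP(h,4,True)[:,0]; print(cam,'tub',round(r['score'],2),[(tuple(map(int,p)),tuple(np.round(pix2world(im,p,.065)[:2],3))) for p in ap])
# predicted rim corners for a tub exactly in the outline
c=np.array([.539,-.428]);b=np.radians(-23.3);Rr=np.array([[np.cos(b),-np.sin(b)],[np.sin(b),np.cos(b)]])
for x,y in((1,1),(1,-1),(-1,-1),(-1,1)): p=c+Rr@(np.array([x,y])*.089); print(np.round(p,3),np.round(world2pix(it,[*p,.065])),np.round(world2pix(isc,[*p,.065])))
hsv=cv2.cvtColor(it["frame"],cv2.COLOR_BGR2HSV); bl=((hsv[...,0]>100)&(hsv[...,0]<130)&(hsv[...,1]>110)&(hsv[...,2]>60)).astype(np.uint8)
n,l,st,cc=cv2.connectedComponentsWithStats(cv2.morphologyEx(bl,cv2.MORPH_CLOSE,np.ones((3,3))))
for i in range(1,n):
    if st[i,4]>15: print("blue",st[i,:5],np.round(cc[i]))
a=cv2.imread("pics/top0.png"); d=np.abs(a.astype(int)-it["frame"]).max(2)>60
n,l,st,cc=cv2.connectedComponentsWithStats(d.astype(np.uint8))
for i in range(1,n):
    if st[i,4]>25: print("changed",st[i],np.round(cc[i]))
cv2.imwrite('pics/final.png',it['frame'])
E
python3 fin.py
```

```text
t 63.25 tcp [0.5116 0.1493 0.2956] rpy [-3.141  0.     2.737] F [-0.6 -0.   0.3] w 0.0511 g 0.0 J [ 0.21  0.2   1.49 -0.    1.45 -0.96]
top stray_box1 0.69 [468. 251.] [ 0.537 -0.364  0.036] 222
top stray_box1 0.68 [506. 248.] [ 0.551 -0.493  0.036] 254
top stray_box1 0.61 [475. 231.] [ 0.606 -0.387  0.036] 212
top chute_box1 0.78 [492. 234.] [ 0.597 -0.447  0.036] 263
top chute_box1 0.77 [490. 257.] [ 0.517 -0.437  0.036] 262
top tub 0.92 [((477, 215), (np.float64(0.659), np.float64(-0.383))), ((524, 238), (np.float64(0.584), np.float64(-0.543))), ((505, 282), (np.float64(0.433), np.float64(-0.478))), ((470, 294), (np.float64(0.39), np.float64(-0.36))), ((452, 260), (np.float64(0.503), np.float64(-0.299))), ((469, 219), (np.float64(0.645), np.float64(-0.356)))]
scene stray_box1 0.56 [163. 205.] [ 0.535 -0.486  0.036] 49
scene stray_box1 0.4 [189. 214.] [ 0.531 -0.37   0.036] 51
scene tub 0.8 [((216, 190), (np.float64(0.406), np.float64(-0.344))), ((210, 221), (np.float64(0.553), np.float64(-0.256))), ((184, 233), (np.float64(0.641), np.float64(-0.293))), ((142, 214), (np.float64(0.6
[... 930 characters left out ...]
] [453. 283.]
changed [471 281   7  14  53] [474. 288.]
changed [455 283   6  12  38] [458. 289.]
changed [ 50 321  11  28 157] [ 56. 337.]
changed [ 74 324  13  18 174] [ 80. 332.]
changed [ 128  337   53   42 1764] [151. 358.]
changed [ 73 347  22  47 551] [ 86. 369.]
changed [202 361   7  10  27] [205. 365.]
changed [ 195  375  100   49 2175] [255. 401.]
changed [308 376  12  12 101] [314. 382.]
changed [157 388  52  30 594] [179. 404.]
changed [ 130  401  164   79 7166] [212. 443.]
changed [109 424  12  10  68] [116. 430.]
changed [326 433  12  14  69] [331. 438.]
changed [366 442  23  35 451] [379. 461.]
changed [398 445   6  19  60] [400. 456.]
changed [284 457  30  12 204] [299. 462.]
```

```bash
python3 -c "
from h import *
print(order.job_done())"
```

```text
the job is handed in; nothing more can be done
None
```

I handed the job in at about 63 s: the guard arm is folded and swung to its stop, and all five junction boxes (two from the chute, three strays) are in the tub, which stands back on its outline to within about 1 cm. The final camera readings showed the tub and all five boxes in place; the flap's being shut is inferred, the result itself was not reported, and I viewed 17 pictures, over the limit of 14.

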